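# Change an edge-dye bottle from its travel cap to its roll-on head

### The job

Get the edge-dye bottle in the sloping stand ready for rolling the edges of a wallet. First pull the black push-on travel cap off the bottle and stand it, open end down, in the round felt-lined rest of the keeper block; then press the block's thumb lever all the way down so that the orange roll-on head rises out of its well, lift the head out and push it onto the bottle neck until it snaps fully home. Let go of everything and leave the wallet, the other dye bottle and the beeswax where they are.

Things in the scene. Friction and masses are not known exactly. Their poses are not given: they have to be found in the camera images.
- travel_cap: Black ribbed push-on cap, a cup 34 mm across and 34 mm tall, 30 g. Origin: centre of its open mouth; +z runs along its axis to the closed end, so on the bottle +z leans 35 degrees from vertical. Bore 19 mm deep, 23 mm wide at the mouth's bead. A spring detent holds it on the bottle: a pull of up to 10 N along the axis frees it within 9 mm; after 22 mm it clears the neck.
- cap_grip (a point): On the travel cap's axis, 28 mm above its mouth: with the TCP here the fingertips stand 9 mm above the mouth. Grip round the outside (34 mm) with about 60 N.
- roll_on_head: Orange ribbed roll-on head with a 16 mm steel ball on top, 35 g: collar 34 mm across and 26 mm tall, then a dome, 39 mm in all. Origin: centre of its open mouth (underside); +z runs to the ball. Same socket as the cap. At the start upright, mouth down, sunk in the keeper's well with the collar's upper rim level with the block's top: it cannot be gripped before it is raised.
- head_grip (a point): On the roll-on head's axis, 28 mm above its mouth: with the TCP here the fingertips stand 9 mm above the mouth, just clear of the block once the head is raised. Grip round the collar (34 mm) with about 60 N.
- edge_dye_bottle: White bottle with a brown band, 46 mm across, fixed in the sloping stand. Origin: on its axis at the foot of the neck; +z runs along the axis out of the bottle, 35 degrees from vertical, leaning to the stand's front (-x). The shoulder slopes away from 27 mm wide at the neck's foot to 46 mm within 12 mm. A cap or head is fully home when its mouth is 2.8 mm above this origin.
- neck_tip (a point): Centre of the neck's tip, 22 mm along the axis from the bottle's origin. The neck is 21 mm across, tapered to 15 mm in its last 4 mm, with three spring detent balls 9 mm above its foot. A head pushed on along the axis meets up to 10 N while its mouth is 12 to 8 mm above the foot, then snaps down until its bore rests on the tip.
- bottle_stand: Fixed brown wooden wedge, 107 mm (x) by 84 mm (y), 20 mm high at the front and 90 mm at the back, its top face sloping 35 degrees down to the front. Origin: centre of its underside; front is -x, the side to which the bottle leans; z is up. It does not move. Stand and keeper may change places.
- keeper: Fixed wooden keeper block, 80 mm (x) by 150 mm (y) by 52 mm high, on a dark plinth 3 mm wider all round and 8 mm high. Origin: centre of its underside; front is -x, z is up. The well with the roll-on head is in its +y half, the rest for the cap in its -y half, the thumb lever at its front, before the well. It does not move.
- well (a point): Centre of the well's brass-ringed mouth in the keeper's top face, 35 mm to the +y side of the keeper's middle. The well is 38 mm across; its steel floor is 26 mm below the mouth at the start and rises 20 mm as the thumb lever is pressed fully.
- cap_rest (a point): Centre of the floor of the cap rest: a round recess 44 mm across and 5 mm deep in the keeper's top face, lined with grey felt, 35 mm to the -y side of the keeper's middle. Floor 47 mm above the bench.
- eject_lever (a joint): Thumb lever of the keeper, rad: 0 raised, as at the start (head sunk in the well); about 0.41 pressed fully down, at its stop (head raised 20 mm). It needs about 4 N on its pad and stays where it is left, holding the head up.
- lever_pad (a point): Middle of the upper side of the lever's black pad (25 x 26 mm), 44 mm in front of the block's front face. At the start 40 mm above the bench and sloping up to the front; pressed fully it has gone straight down 15 mm, to 25 mm above the bench. Press it from above with closed fingers.
- card_wallet: Bystander: brown stitched card wallet lying flat, 74 x 100 mm. Origin: centre of its underside.
- dye_bottle: Bystander: dark dye bottle with a black screw cap, 39 mm in diameter, 93 mm tall, standing. Origin: centre of its underside.
- beeswax: Bystander: yellow cake of beeswax, 47 mm across, 18 mm high. Origin: centre of its underside.
- snap_press: Obstacle: fixed green lever press on a board, 204 mm (x) by 125 mm (y), 351 mm tall. Origin: centre of its underside. Not used; keep the arm clear of it.
Not all that is in view belongs to the job. Leave any purple look-alike of the bottle_stand alone.

How it is judged:
On the way, in this order (a step that is already met when the one before it is completed fails the run):
1. the travel cap is pulled clear of the bottle neck (z of travel_cap in the frame of edge_dye_bottle above 0.03 m), for 0.1 s.
2. the travel cap stands open end down in the cap rest, let go (horizontal distance between travel_cap and cap_rest below 0.007 m and z of travel_cap in the frame of keeper between 0.043 and 0.051 m and angle between travel_cap's own z axis and vertical below 0.12 rad and contact force between the fingers and travel_cap below 0.3 N), for 0.2 s.
3. the thumb lever is fully down and the head stands raised in its well (value of joint eject_lever above 0.37 rad and z of roll_on_head in the frame of keeper between 0.041 and 0.055 m and horizontal distance between roll_on_head and well below 0.008 m), for 0.2 s.
4. the roll-on head is lifted clear of the well (z of roll_on_head in the frame of keeper above 0.065 m), for 0.1 s.
At the end, for the whole second after the job is handed in: Head fully home on the neck: mouth 1 to 4.5 mm above the neck's foot, within 2.5 mm of its axis (x, y) and 0.08 rad of its direction. Cap standing mouth down in the rest: within 7 mm of its centre, tilt under 0.12 rad, mouth 43 to 51 mm above the keeper's origin. Both under 20 mm/s (z of roll_on_head in the frame of edge_dye_bottle between 0.001 and 0.0045 m and x of roll_on_head in the frame of edge_dye_bottle between -0.0025 and 0.0025 m and y of roll_on_head in the frame of edge_dye_bottle between -0.0025 and 0.0025 m and angle between the z axis of roll_on_head and the z axis of edge_dye_bottle, either way round below 0.08 rad and horizontal distance between travel_cap and cap_rest below 0.007 m and z of travel_cap in the frame of keeper between 0.043 and 0.051 m and angle between travel_cap's own z axis and vertical below 0.12 rad and linear speed of each of roll_on_head, travel_cap below 0.02 m/s); the robot touches nothing.
It fails at once if the card wallet is moved more than 25 mm (distance of card_wallet from where it was at the start of the episode above 0.025 m).
It fails at once if the dye bottle is moved more than 25 mm (distance of dye_bottle from where it was at the start of the episode above 0.025 m).
It fails at once if the cake of beeswax is moved more than 25 mm (distance of beeswax from where it was at the start of the episode above 0.025 m).
It also fails if it takes over 58 s, if anything falls off the work surface, if the arm or the gripper's body presses on something with over 40 N, if the wrist force passes 120 N, or if a joint passes its speed limit or range.

### The arm

A 6-joint arm with a two-finger parallel gripper is mounted at the origin on a cart in front of the work surface, level with it; the furniture and walls round the work are solid. World frame = base frame: x ahead of the robot, y to its left, z up, the work surface at z = 0. Lengths are in m, angles in rad, forces in N, time in s.
With the tool pointing down it reaches from about 0.325 to 0.9 m from the base axis. Payload 6.1 kg.
Tool frame: the origin (TCP) lies between the finger pads, 19 mm behind the fingertips; this is the grasp point; z points along the fingers, y is the line along which they close (so a half turn about z gives the same grasp; the last joint's range is limited). The gripper opens to 85 mm and grips with 20 to 120 N. Pads are 22 mm wide; open, the fingers measure 114 mm over their backs; the gripper's body (76 mm by 85 mm) begins 54 mm behind the grasp point. The pads swing forward as they close: fully open they stand 13 mm farther back than shut.
Start: joints at [-1.451, 0.22, 1.526, -0, 1.395, -0.126], TCP at [0.152, -0.606, 0.25] pointing down, gripper open.
Joint ranges: [-2.98, 2.98], [-0.91, 2.08], [0.09, 2.57], [-1.24, 4.39], [0.2, 2.65], [-2.68, 2.68]. Speed limits (rad/s): [2.57, 2.57, 3.01, 3.14, 3.14, 3.14].

### API

Orientations are given as a unit quaternion [x, y, z, w].
In Python, from plant import arm gives the robot as it stands. The module is installed in compiled form; this text tells all that it offers.
- The arm moves only by the tool send_rows, never from a script. Its arguments are lists of equal length, an entry for each row: "travel": the shift along the tool's x, y, z in mm, a list of three; "turn": the turn, a rotation vector about the tool's x, y, z in rad, a list of three. A call has 1 to 8 rows; each row shifts and turns the commanded pose from where the row before left it, along the tool's axes as they then stand; what a row does not reach is not made up. A row lasts 1/12 s, in which the tool goes at most 41.7 mm and 7.16 degrees, less where a joint would pass 70% of its speed; a pose out of reach is approached as far as the arm can. A call with a gripper value outside its range is refused whole. "fingers" is the opening, from 0 (shut) to 1 (fully open), set as the call begins (left out, the last holds). The fingers move at their own pace and stop on an object; "squeeze" is the grip in N (left out, the last holds). Time passes only in rows, so rows that do not move let the fingers close. It gives the time, the measured TCP pose, the force, the opening and the grip force at its end, in the units of the state.
- arm.get_state(): the state, without advancing time (a new reading comes with each control period).
- arm.grab_frame(name): name is "scene" or "side" or "wrist"; returns the picture (420x560x3 uint8, red, green, blue); there is no depth.
- arm.calibration(name): a dict with "mtx" (3x3 intrinsics, pixels), "R" (3x3) and "t" (3): a world point X has camera coordinates R X + t. Camera axes: x right, y down, z forward; pixel columns grow to the right and rows downward; lengths in m; the calibration is good to about 2 mm. A picture is of the moment at which its call begins: read the wrist's pose just before it. calibration takes no time and is no camera call; for the wrist camera it gives the pose at the moment of the call.
- arm.sign_off(): hands the job in; it is judged then, once.
The state is a dict: "time_s": time; "q": joint angles; "qvel": joint speeds; "effort": joint torques, N m; "ee_pos": TCP position; "tool_rot": TCP orientation; "wrist_force": force on the tool from outside, world axes, zero at the start; "moment": the same for the moment, N m; "finger_gap": finger opening in m; "finger_force": force on a finger pad.
Only numpy, scipy, OpenCV 4.12 (cv2) and the standard library are available. Lean on these libraries where they do the work, as an engineer would, in place of code of your own. Each camera call takes 0.05 s, during which the arm holds its last target. There are 200 camera calls.

## Working session

There is one attempt and no reset: what is moved stays moved. The work goes in short steps, Python scripts to look and compute and a tool call to move; the robot and the scene stay as the last step left them, time stands still between calls to the robot, and variables do not carry over. Pictures are saved under pics/ and viewed, at most 10 in all, crops included, and the job is handed in when it is done.

Besides the shell and the picture viewer there is one more tool, called after "Emit:" by a JSON object that holds its "api" and its "payload", one argument or row to a line. send_rows: Moves the arm, as the interface text tells. Its arguments: {"type":"object","properties":{"travel":{"type":"array","items":{"type":"array","items":{"type":"number"}}},"turn":{"type":"array","items":{"type":"array","items":{"type":"number"}}},"fingers":{"type":"number"},"squeeze":{"type":"number"}},"required":["travel","turn"]}

```bash
mkdir -p pics; python3 - <<'E'
from plant import arm
import cv2,numpy as np
for n in("scene","side"):
    f=arm.grab_frame(n);cv2.imwrite(f"pics/{n}0.png",f[:,:,::-1]);c=arm.calibration(n);print(n,c["mtx"].tolist(),c["R"].round(4).tolist(),c["t"].round(4).tolist())
c=arm.calibration("wrist");print(c)
print(arm.get_state())
E
```

```text
scene [[486.5717398883097, 0.0, 285.24618058997066], [0.0, 486.5717398883097, 213.72100621008244], [0.0, 0.0, 1.0]] [[0.8263, -0.5631, 0.0115], [-0.3805, -0.5731, -0.7258], [0.4153, 0.5954, -0.6878]] [-0.62, 0.1098, 1.3209]
side [[471.75794941391985, 0.0, 272.07954685642443], [0.0, 471.75794941391985, 213.62365111711864], [0.0, 0.0, 1.0]] [[-0.9406, -0.3394, 0.0095], [-0.2212, 0.5914, -0.7754], [0.2576, -0.7315, -0.6313]] [0.4081, 0.3583, 1.2134]
{'mtx': array([[300.37077759,   0.        , 277.1500998 ],
       [  0.        , 300.37077759, 214.54611005],
       [  0.        ,   0.        ,   1.        ]]), 'R': array([[ 0.24355511, -0.9698842 , -0.00235603],
       [-0.92342028, -0.23262871,  0.30525213],
       [-0.2966073 , -0.07217011, -0.95226865]]), 't': array([-0.62375106, -0.03976622,  0.38082695])}
{'time_s': 0.1, 'q': array([-1.45110172e+00,  2.21169710e-01,  1.52749406e+00, -6.75179655e-06,
        1.39471458e+00, -1.26106071e-01]), 'qvel': array([-1.02415695e-05, -1.67537120e-03, -2.04978185e-03,  4.04628856e-04,
        5.96010302e-04, -3.00699297e-04]), 'effort': array([ 9.92094829e-04, -4.98245645e+01, -3.90546227e+01, -1.75661730e-04,
        5.71311481e-03,  1.11494856e-05]), 'ee_pos': array([ 0.15201159, -0.60570027,  0.24899611]), 'tool_rot': array([ 9.92456786e-01,  1.22591724e-01, -4.60924286e-07, -8.92855148e-04]), 'wrist_force': array([ 0.34407681,  0.32003161, -0.66310868]), 'moment': array([-0.00314521, -0.00669412, -0.04474408]), 'finger_force': 0.0, 'finger_gap': 0.08521895060157271}
```

View pics/scene0.png

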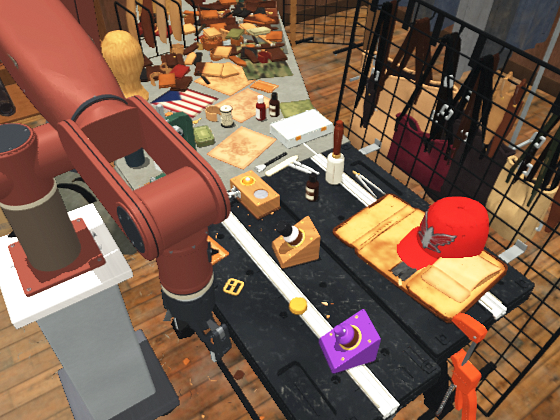

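View pics/side0.png

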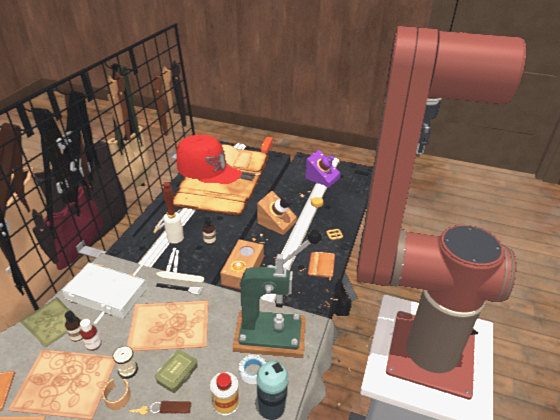

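Scene: keeper near (257,193), white bottle with black cap near (290,235), purple look-alike near (350,345). Side: keeper near (242,262), cap near (282,206). I'll enlarge these.

```bash
python3 - <<'E'
import cv2,numpy as np
a=cv2.imread("pics/scene0.png")[160:280,225:325];b=cv2.imread("pics/side0.png")[180:300,215:315]
o=np.hstack([cv2.resize(i,(400,480),interpolation=cv2.INTER_CUBIC) for i in(a,b)])
for k in range(0,800,80): cv2.putText(o,str((225 if k<400 else 215)+(k%400)//4),(k,10),0,.35,(255,255,255));o[:14,k]=255
for k in range(0,480,80): cv2.putText(o,f"{160+k//4}/{180+k//4}",(0,k+4),0,.35,(0,255,255))
cv2.imwrite("pics/c0.png",o)
E
```

```text
(no output)
```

View pics/c0.png

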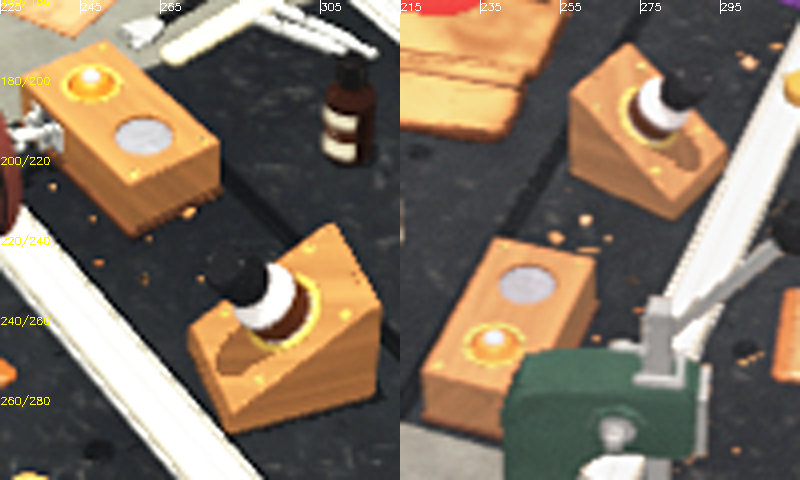

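Scene crop: rest (260.8,193.8), well ring (247.8,181.5), keeper top corners (258,206),(280,195),(252,170). Side crop: rest (246.8,251), well (238.2,266.2). Now a fit of both poses.

```bash
cat > h.py <<'E'
import numpy as np,cv2
from plant import arm
from scipy.optimize import least_squares as LS
from scipy.spatial.transform import Rotation as R
C={n:arm.calibration(n) for n in("scene","side")}
def proj(c,X):
    p=np.atleast_2d(X)@c["R"].T+c["t"]; p=p@c["mtx"].T; return p[:,:2]/p[:,2:]
def tri(obs):
    f=lambda X:np.concatenate([proj(c,X)[0]-uv for c,uv in obs])
    s=LS(f,[.55,-.1,.05]); return s.x,np.abs(s.fun).max()
def fit(obs,x0):
    def f(p):
        M=R.from_euler("z",p[2]).as_matrix()
        return np.concatenate([proj(C[n] if isinstance(n,str) else n,M@np.array(X)+[p[0],p[1],0])[0]-uv for n,X,uv in obs])
    s=LS(f,x0,loss="soft_l1"); return s.x,f(s.x).reshape(-1,2).round(1).tolist()
E
python3 - <<'E'
from h import *
c=.04;k=[("scene",(-c,-.075,.052),(258,206.2)),("scene",(c,-.075,.052),(280,195)),("scene",(c,.075,.052),(252,170)),
("scene",(0,-.035,.049),(260.8,193.8)),("scene",(0,.035,.052),(247.8,181.5)),
("side",(c,-.075,.052),(239,239.5)),("side",(-c,-.075,.052),(264,245.5)),("side",(0,-.035,.049),(246.8,251)),("side",(0,.035,.052),(238.2,266.2)),("side",(c,.075,.052),(221.2,273.7))]
print("keeper",fit(k,[.55,0,0]))
a,b=.0535,.042
s=[("scene",(a,b,.09),(308,216.2)),("scene",(a,-b,.09),(320,236)),("scene",(-a,b,.02),(272.5,242.5)),("scene",(-a,-b,0),(283,268)),
("side",(a,-b,.09),(272.2,191.2)),("side",(a,b,.09),(257.5,204.5)),("side",(a,b,0),(258,223.7)),("side",(-a,b,0),(283,234.5)),("side",(-a,-b,.02),(296.2,217.5))]
print("stand",fit(s,[.55,-.2,0]))
print("rest",tri([(C["scene"],(260.8,193.8)),(C["side"],(246.8,251))]))
print("well",tri([(C["scene"],(247.8,181.5)),(C["side"],(238.2,266.2))]))
print("captop",tri([(C["scene"],(280,222.5)),(C["side"],(289,200))]))
E
```

```text
keeper (array([ 0.56454954, -0.10609237,  0.04437912]), [[-0.7, -0.9], [-0.3, -0.5], [-0.8, -1.1], [-0.0, -0.5], [-0.2, -1.2], [0.2, -1.0], [-0.3, -1.6], [0.2, -0.6], [0.7, -0.7], [-0.2, -1.8]])
stand (array([ 0.54139331, -0.3531259 , -0.24505665]), [[0.5, -2.0], [0.8, -0.7], [-1.2, -0.8], [-1.3, 0.6], [-0.5, -1.4], [-0.1, -2.2], [-0.3, -0.6], [1.1, 0.5], [1.4, -0.5]])
rest (array([ 0.56654963, -0.14056272,  0.04673628]), np.float64(0.05901544171661044))
well (array([ 0.56453128, -0.07107618,  0.04756668]), np.float64(0.30831270553377976))
captop (array([ 0.50145533, -0.3361897 ,  0.1212867 ]), np.float64(0.7757636639711336))
```

```bash
cat >> h.py <<'E'
def pose():
    s=arm.get_state(); return s,np.array(s["ee_pos"]),R.from_quat(s["tool_rot"])
def plan(p1,r1,n=None,start=None):
    "print rows from the present (or given) pose to p1,r1"
    s,p,r=pose() if start is None else (None,*start)
    p1=np.array(p1); d=(r.inv()*r1).as_rotvec()
    n=n or max(1,int(np.ceil(max(np.linalg.norm(p1-p)/.035,np.linalg.norm(d)/.11))))
    st=R.from_rotvec(d/n); L=[];
    for i in range(n):
        L.append(((r*R.from_rotvec(d*i/n)).inv().apply((p1-p)/n)*1000).round(1).tolist())
    print(n,"travel",L,"turn",(d/n).round(4).tolist())
def down(yaw): # tool down, tool x at yaw
    return R.from_euler("z",yaw)*R.from_euler("x",np.pi)
def onplane(n,uv,z):
    c=C[n] if isinstance(n,str) else n
    d=c["R"].T@np.linalg.solve(c["mtx"],[*uv,1]); o=-c["R"].T@c["t"]; return o+d*(z-o[2])/d[2]
E
python3 - <<'E'
from h import *
for uv in((234,349),(303,352),(305,317)): print("press",onplane("side",uv,.01))
for uv in((308,277),(331,278),(335,252)): print("wallet",onplane("side",uv,.0))
print(pose()[2].as_matrix().round(3).tolist())
plan([.58,-.23,.28],pose()[2])
plan([.58,-.23,.28],down(0))
E
```

```text
press [0.47606884 0.17011922 0.01      ]
press [0.30790381 0.11770338 0.01      ]
press [0.33520427 0.00931575 0.01      ]
wallet [ 0.37177758 -0.14531632  0.        ]
wallet [ 0.30595363 -0.16539034  0.        ]
wallet [ 0.3218797  -0.27912509  0.        ]
[[0.97, 0.243, -0.0], [0.243, -0.97, 0.002], [0.0, -0.002, -1.0]]
17 travel [[29.8, -15.3, -1.8], [29.8, -15.3, -1.8], [29.8, -15.3, -1.8], [29.8, -15.3, -1.8], [29.8, -15.3, -1.8], [29.8, -15.3, -1.8], [29.8, -15.3, -1.8], [29.8, -15.3, -1.8], [29.8, -15.3, -1.8], [29.8, -15.3, -1.8], [29.8, -15.3, -1.8], [29.8, -15.3, -1.8], [29.8, -15.3, -1.8], [29.8, -15.3, -1.8], [29.8, -15.3, -1.8], [29.8, -15.3, -1.8], [29.8, -15.3, -1.8]] turn [0.0, 0.0, 0.0]
17 travel [[29.8, -15.3, -1.8], [29.6, -15.7, -1.8], [29.3, -16.2, -1.8], [29.1, -16.6, -1.8], [28.9, -17.0, -1.8], [28.6, -17.4, -1.8], [28.4, -17.8, -1.8], [28.1, -18.2, -1.8], [27.8, -18.6, -1.8], [27.6, -19.0, -1.8], [27.3, -19.4, -1.8], [27.0, -19.8, -1.8], [26.7, -20.2, -1.8], [26.4, -20.6, -1.8], [26.1, -21.0, -1.8], [25.8, -21.4, -1.8], [25.5, -21.7, -1.8]] turn [-0.0001, 0.0, 0.0145]
```

Emit:
{"api": "send_rows", "payload": {
  "travel": [
    [30, -15, -2],
    [30, -15, -2],
    [30, -15, -2],
    [30, -15, -2],
    [30, -15, -2],
    [30, -15, -2],
    [30, -15, -2],
    [30, -15, -2]
  ],
  "turn": [
    [0, 0, 0],
    [0, 0, 0],
    [0, 0, 0],
    [0, 0, 0],
    [0, 0, 0],
    [0, 0, 0],
    [0, 0, 0],
    [0, 0, 0]
  ]
}}

```text
time_s: 0.77
ee_pos: [0.3566, -0.4299, 0.2657]
tool_rot: [0.992, 0.123, -0.0, -0.0]
wrist_force: [-0.3, -0.8, -0.2]
finger_gap: 0.0855
finger_force: 0.0
```

Emit:
{"api": "send_rows", "payload": {
  "travel": [
    [30, -15, -2],
    [30, -15, -2],
    [30, -15, -2],
    [30, -15, -2],
    [30, -15, -2],
    [30, -15, -2],
    [30, -15, -2],
    [30, -15, -2]
  ],
  "turn": [
    [0, 0, 0],
    [0, 0, 0],
    [0, 0, 0],
    [0, 0, 0],
    [0, 0, 0],
    [0, 0, 0],
    [0, 0, 0],
    [0, 0, 0]
  ]
}}

```text
time_s: 1.43
ee_pos: [0.5601, -0.2552, 0.2816]
tool_rot: [0.992, 0.123, -0.0, -0.0]
wrist_force: [-0.1, -0.9, -0.9]
finger_gap: 0.0851
finger_force: 0.0
```

Emit:
{"api": "send_rows", "payload": {
  "travel": [
    [27, -15, 0],
    [0, 0, 0],
    [0, 0, 0],
    [0, 0, 0]
  ],
  "turn": [
    [0, 0, 0],
    [0, 0, 0],
    [0, 0, 0],
    [0, 0, 0]
  ]
}}

```text
time_s: 1.77
ee_pos: [0.5813, -0.2355, 0.2813]
tool_rot: [0.992, 0.123, -0.001, -0.0]
wrist_force: [0.0, 0.2, -0.2]
finger_gap: 0.0856
finger_force: 0.0
```

```bash
python3 - <<'E'
from h import *
import pickle
c=arm.calibration("wrist");f=arm.grab_frame("wrist");cv2.imwrite("pics/w1.png",f[:,:,::-1]);pickle.dump(c,open("w1.pkl","wb"))
print(pose()[1])
g=arm.grab_frame("scene");cv2.imwrite("pics/s1.png",g[:,:,::-1])
K=R.from_euler("z",.0444);S=R.from_euler("z",-.245)
for n,X in dict(rest=(0,-.035,.047),well=(0,.035,.052),pad=(-.084,.035,.04)).items(): print(n,proj(c,K.apply(X)+[.5645,-.1061,0]).round(1))
E
```

```text
[ 0.58100585 -0.23610778  0.28148092]
rest [[198.6 178.9]]
well [[138.3 167.9]]
pad [[138.4 229.7]]
```

View pics/w1.png

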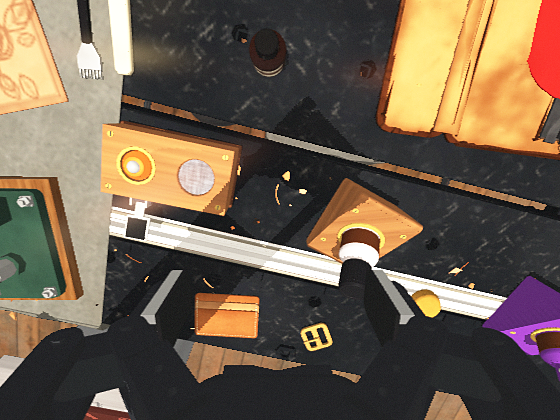

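Wrist view: rest at (196,177), well ring (136,165), pad (138,228), stand corners (350,180),(422,223),(307,247), cap end near (357,272). Zooming on the bottle in all three views.

```bash
python3 - <<'E'
import cv2,numpy as np
def crop(f,x,y,w,h,s):
    o=cv2.resize(cv2.imread(f)[y:y+h,x:x+w],None,fx=s,fy=s,interpolation=cv2.INTER_CUBIC)
    o=cv2.convertScaleAbs(o,alpha=1.5,beta=20)
    for k in range(0,w,10): o[:6,k*s]=255; cv2.putText(o,str(x+k),(k*s,16),0,.33,(0,255,0))
    for k in range(0,h,10): o[k*s,:6]=255; cv2.putText(o,str(y+k),(0,k*s+4),0,.33,(0,255,0))
    return o
a=crop("pics/w1.png",300,175,130,120,3)
b=crop("pics/scene0.png",270,215,55,60,7)[:,:400]
c=crop("pics/side0.png",250,185,50,40,7)
o=np.zeros((600,800,3),np.uint8)
o[:360,:390]=a; o[:b.shape[0],400:400+b.shape[1]]=b[:,:385] if 0 else b; c=c[:230]; o[365:365+c.shape[0],:c.shape[1]]=c
cv2.imwrite("pics/c1.png",o)
E
```

```text
(no output)
```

View pics/c1.png

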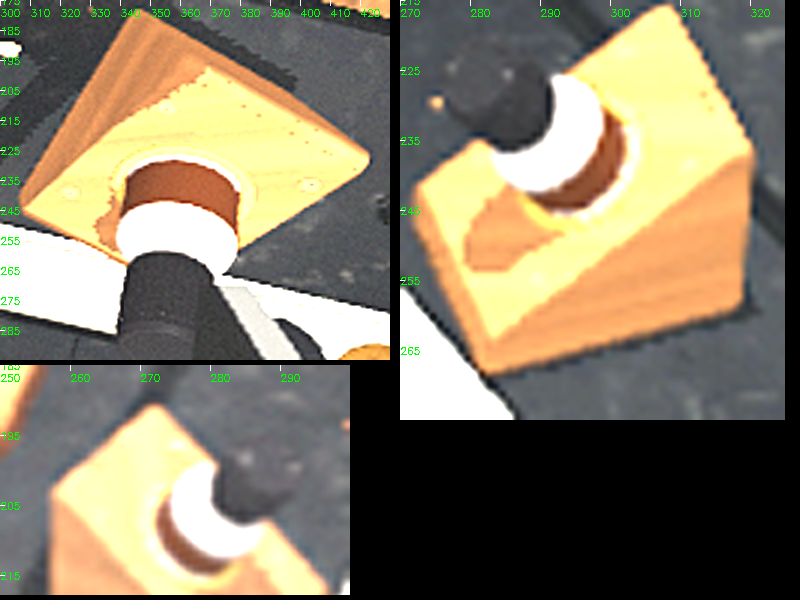

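Wrist zoom: cap mouth rim extremes (341,263.5)/(370.7,267.7); scene rim (292.5,226)/(283,237); side rim (281,199)/(287,207). Stand back-top corners in wrist (367.5,197.5),(422.5,227.5), front corner (307,245).

```bash
python3 - <<'E'
from h import *
import pickle
w=pickle.load(open("w1.pkl","rb"))
c=.04;k=[("scene",(-c,-.075,.052),(258,206.2)),("scene",(c,-.075,.052),(280,195)),("scene",(c,.075,.052),(252,170)),
("scene",(0,-.035,.047),(260.8,193.8)),("scene",(0,.035,.052),(247.8,181.5)),
("side",(c,-.075,.052),(239,239.5)),("side",(-c,-.075,.052),(264,245.5)),("side",(0,-.035,.047),(246.8,251)),("side",(0,.035,.052),(238.2,266.2)),("side",(c,.075,.052),(221.2,273.7))]
im=cv2.imread("pics/w1.png");hsv=cv2.cvtColor(im,cv2.COLOR_BGR2HSV)
m=((hsv[...,1]<90)&(hsv[...,2]>70)).astype(np.uint8);m[:,:170]=0;m[:,222:]=0;m[:150]=0;m[205:]=0
n,l,st,ce=cv2.connectedComponentsWithStats(m);i=1+st[1:,4].argmax();print("rest blob",st[i],ce[i]);rest=ce[i]
kw=[(w,(0,-.035,.047),rest),(w,(0,.035,.052),(136,165)),(w,(c,.075,.052),(106,124)),(w,(c,-.075,.052),(240,147))]
print("keeper",fit(k+kw,[.56,-.1,.04]));print("wrist only",fit(kw,[.56,-.1,.04]))
a,b=.0535,.042
s=[("scene",(a,b,.09),(308.5,216)),("scene",(a,-b,.09),(319.5,237)),("scene",(-a,b,.02),(272.3,241.5)),("scene",(-a,-b,0),(283,268)),("scene",(-a,-b,.02),(283.5,263)),
("side",(a,-b,.09),(272.2,191.2)),("side",(a,b,.09),(257.5,203.5))]
sw=[(w,(a,b,.09),(367.5,197.5)),(w,(a,-b,.09),(422.5,227.5)),(w,(-a,b,.02),(307,245)),(w,(a,b,0),(347,181))]
print("stand",fit(s+sw,[.55,-.35,-.24]));print(fit(sw,[.55,-.35,-.24]))
o=dict(scene=(287.7,231.5),side=(284,203),w=(355.8,265.6))
print("mouth3",tri([(C["scene"],o["scene"]),(C["side"],o["side"]),(w,o["w"])]))
print("mouth s,w",tri([(C["scene"],o["scene"]),(w,o["w"])]))
E
```

```text
rest blob [178 159  37  36 991] [195.90716448 176.67003027]
keeper (array([ 0.56672055, -0.10513943,  0.04109379]), [[-0.4, -1.3], [0.1, -0.9], [-0.3, -1.5], [0.4, -0.4], [0.3, -1.6], [-0.4, -0.9], [-1.0, -1.5], [-0.5, -0.1], [-0.1, -0.7], [-1.1, -1.8], [2.2, 0.4], [1.7, 0.8], [-1.7, -0.2], [-4.3, 4.4]])
wrist only (array([ 0.56830895, -0.10596615,  0.05915293]), [[3.1, -1.2], [2.6, 0.2], [-1.6, -0.4], [-3.8, 1.9]])
stand (array([ 0.54108502, -0.35362276, -0.27242713]), [[0.6, -1.4], [1.1, -1.1], [-0.8, -0.1], [-1.9, 0.4], [-2.4, 0.5], [0.1, -1.6], [0.0, -1.7], [-2.3, -2.8], [4.3, 3.3], [0.3, 2.1], [-0.1, -2.4]])
(array([ 0.53959156, -0.35352498, -0.28834078]), [[-1.9, -1.6], [4.0, 5.3], [-0.3, 2.4], [0.3, -1.4]])
mouth3 (array([ 0.52015612, -0.34601421,  0.08940782]), np.float64(1.24726123408621))
mouth s,w (array([ 0.51994365, -0.34599102,  0.08817782]), np.float64(0.3693315474925498))
```

```bash
cat >> h.py <<'E'
YS=-.265; MOUTH=np.array([.520,-.346,.0885])
RS=R.from_euler("z",YS)*R.from_euler("y",-np.radians(35))*R.from_euler("x",np.pi)
AX=-RS.as_matrix()[:,2]
E
python3 - <<'E'
from h import *
import pickle
w=pickle.load(open("w1.pkl","rb"))
for n,a,b in(("scene",(260.8,193.8),(247.8,181.5)),("side",(246.8,251),(238.2,266.2)),(w,(195.9,176.7),(136,165))):
    print(onplane(n,a,.047).round(4),onplane(n,b,.052).round(4))
print(AX,MOUTH+.028*AX); plan(MOUTH+.098*AX,RS)
E
```

```text
[ 0.5661 -0.1409  0.047 ] [ 0.5605 -0.0762  0.052 ]
[ 0.5667 -0.1404  0.047 ] [ 0.5639 -0.0676  0.052 ]
[ 0.5679 -0.1375  0.047 ] [ 0.5657 -0.0681  0.052 ]
[-0.55355432  0.15022498  0.81915204] [ 0.50450048 -0.3417937   0.11143626]
8 travel [[-16.8, 8.0, 14.1], [-17.3, 8.8, 13.0], [-17.7, 9.7, 11.9], [-17.9, 10.5, 10.7], [-18.0, 11.4, 9.6], [-17.9, 12.4, 8.5], [-17.7, 13.3, 7.4], [-17.4, 14.3, 6.4]] turn [-0.0195, 0.0748, 0.0617]
```

Emit:
{"api": "send_rows", "payload": {
  "travel": [
    [-16.8, 8.0, 14.1],
    [-17.3, 8.8, 13.0],
    [-17.7, 9.7, 11.9],
    [-17.9, 10.5, 10.7],
    [-18.0, 11.4, 9.6],
    [-17.9, 12.4, 8.5],
    [-17.7, 13.3, 7.4],
    [-17.4, 14.3, 6.4]
  ],
  "turn": [
    [-0.0195, 0.0748, 0.0617],
    [-0.0195, 0.0748, 0.0617],
    [-0.0195, 0.0748, 0.0617],
    [-0.0195, 0.0748, 0.0617],
    [-0.0195, 0.0748, 0.0617],
    [-0.0195, 0.0748, 0.0617],
    [-0.0195, 0.0748, 0.0617],
    [-0.0195, 0.0748, 0.0617]
  ]
}}

```text
time_s: 2.53
ee_pos: [0.4649, -0.3324, 0.1693]
tool_rot: [0.944, -0.128, 0.3, 0.042]
wrist_force: [0.8, -0.1, 0.6]
finger_gap: 0.0856
finger_force: 0.0
```

Emit:
{"api": "send_rows", "payload": {
  "travel": [
    [0, 0, 0],
    [0, 0, 0],
    [0, 0, 0]
  ],
  "turn": [
    [0, 0, 0],
    [0, 0, 0],
    [0, 0, 0]
  ]
}}

```text
time_s: 2.78
ee_pos: [0.4668, -0.3319, 0.1705]
tool_rot: [0.945, -0.126, 0.299, 0.041]
wrist_force: [0.5, -0.7, 0.7]
finger_gap: 0.0854
finger_force: 0.0
```

```bash
python3 - <<'E'
from h import *
import pickle
w=arm.calibration("wrist");f=arm.grab_frame("wrist");pickle.dump(w,open("w2.pkl","wb"))
s,p,r=pose();print(p,MOUTH+.098*AX,(r.inv()*RS).as_rotvec())
g=f[:,:,::-1].copy();cv2.imwrite("pics/w2raw.png",g)
V=np.cross(AX,[0,0,1]);V/=np.linalg.norm(V);U=np.cross(V,AX)
for h,rad in((0,.017),(.034,.017)):
    P=[MOUTH+h*AX+rad*(np.cos(t)*U+np.sin(t)*V) for t in np.linspace(0,6.28,60)]
    for u in proj(w,P): cv2.circle(g,tuple(u.round().astype(int).tolist()),0,(0,255,0),-1)
g=cv2.resize(g[100:400,80:480],None,fx=2,fy=2)
cv2.imwrite("pics/w2.png",cv2.convertScaleAbs(g,alpha=1.4,beta=25))
E
```

```text
[ 0.46772123 -0.33202436  0.17132421] [ 0.46575168 -0.33127795  0.1687769 ] [ 0.001519   -0.00290205  0.00231571]
```

View pics/w2.png

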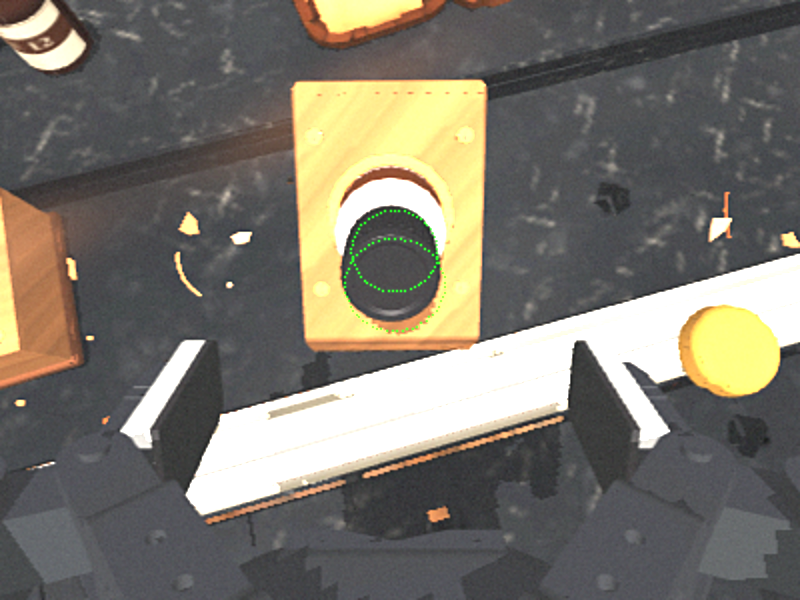

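Picture: stand back corners raw (226,141.5),(323.5,141.5), front (233,270),(320,272); cap end circle raw u 251.5–300, lowest v 260; mouth arc top (276.5,203). My overlay is slightly too large and low, so I refit.

```bash
python3 - <<'E'
from h import *
import pickle
w=pickle.load(open("w2.pkl","rb"));w1=pickle.load(open("w1.pkl","rb"))
a,b=.0535,.042
o=[(w,(a,b,.09),(226,141.5)),(w,(a,-b,.09),(323.5,141.5)),(w,(-a,b,.02),(233,269)),(w,(-a,-b,.02),(320,270))]
print(fit(o,[.54,-.35,-.26]))
S=[.5411,-.3536]
V=np.cross(AX,[0,0,1]);V/=np.linalg.norm(V);U=np.cross(V,AX)
T=np.linspace(0,6.283,73)
circ=lambda c,r:np.array([c+r*(np.cos(t)*U+np.sin(t)*V) for t in T])
def f(m,full=False):
    e=proj(w,circ(m+.034*AX,.017));k=proj(w,circ(m,.017))
    k1=proj(C["scene"],m)[0]-(287.7,231.5);k2=proj(C["side"],m)[0]-(284,203);k3=proj(w1,m)[0]-(355.8,265.6)
    return np.r_[e[:,0].min()-251.5,e[:,0].max()-300,e[:,1].max()-260,k[:,1].min()-203,*(0*k1 if full==1 else k1),*(0*k2 if full==1 else k2),*(k3*(full!=1))]
for fl in(1,0):
    s=LS(f,MOUTH,args=(fl,));print(s.x,s.fun.round(1))
E
```

```text
(array([ 0.54345083, -0.35122251, -0.25108495]), [[-0.0, -2.7], [0.1, -3.8], [0.5, 4.8], [-0.5, 2.6]])
[ 0.52462959 -0.34639228  0.08073179] [ 0.3 -0.3  0.3 -0.3  0.   0.  -0.   0.   0.  -0. ]
[ 0.52212046 -0.34581376  0.08984616] [-0.7  0.9  2.  -1.1  0.3 -0.9 -1.1  1.   0.9 -1.1]
```

```bash
sed -i 's/^YS=.*/YS=-.255; MOUTH=np.array([.5227,-.346,.087])/' h.py; python3 - <<'E'
from h import *
print(MOUTH+.028*AX); plan(MOUTH+.028*AX,RS,4)
E
```

```text
[ 0.50715919 -0.3419489   0.10993626]
4 travel [[-0.5, -0.2, 18.4], [-0.5, -0.2, 18.4], [-0.5, -0.2, 18.4], [-0.5, -0.1, 18.4]] turn [0.0018, -0.0007, -0.0015]
```

Emit:
{"api": "send_rows", "payload": {
  "travel": [
    [-0.5, -0.2, 18.4],
    [-0.5, -0.2, 18.4],
    [-0.5, -0.2, 18.4],
    [-0.5, -0.1, 18.4],
    [0, 0, 0],
    [0, 0, 0]
  ],
  "turn": [
    [0.0018, 0, -0.0015],
    [0.0018, 0, -0.0015],
    [0.0018, 0, -0.0015],
    [0.0018, 0, -0.0015],
    [0, 0, 0],
    [0, 0, 0]
  ]
}}

```text
time_s: 3.33
ee_pos: [0.5078, -0.34, 0.1082]
tool_rot: [0.946, -0.12, 0.299, 0.037]
wrist_force: [-0.7, 0.0, -0.0]
finger_gap: 0.0854
finger_force: 0.0
```

Emit:
{"api": "send_rows", "payload": {
  "travel": [
    [0, 0, 0],
    [0, 0, 0],
    [0, 0, 0],
    [0, 0, 0],
    [0, 0, 0],
    [0, 0, 0],
    [0, 0, 0],
    [0, 0, 0]
  ],
  "turn": [
    [0, 0, 0],
    [0, 0, 0],
    [0, 0, 0],
    [0, 0, 0],
    [0, 0, 0],
    [0, 0, 0],
    [0, 0, 0],
    [0, 0, 0]
  ],
  "fingers": 0.42,
  "squeeze": 30
}}

```text
time_s: 4.0
ee_pos: [0.5063, -0.3403, 0.1078]
tool_rot: [0.946, -0.122, 0.299, 0.037]
wrist_force: [0.4, -0.3, 0.1]
finger_gap: 0.0361
finger_force: 0.0
```

```bash
python3 - <<'E'
from h import *
s,p,r=pose();print(p,s["wrist_force"],s["finger_gap"],s["finger_force"])
g=[arm.grab_frame(n)[:,:,::-1] for n in("wrist","side","scene")]
for n,i in zip("wdc",g): cv2.imwrite(f"pics/{n}3.png",i)
w=arm.calibration("wrist");import pickle;pickle.dump(w,open("w3.pkl","wb"))
a=cv2.resize(g[0][120:400,140:420],(560,560))
u=proj(C["side"],p)[0].astype(int);v=proj(C["scene"],p)[0].astype(int)
b=cv2.resize(g[1][u[1]-23:u[1]+24,u[0]-20:u[0]+20],(236,277));c=cv2.resize(g[2][v[1]-23:v[1]+24,v[0]-20:v[0]+20],(236,277))
o=np.hstack([a,np.vstack([b,c,c[:6]])]);cv2.imwrite("pics/c3.png",cv2.convertScaleAbs(o,alpha=1.4,beta=25))
E
```

```text
[ 0.50629534 -0.3403282   0.1077955 ] [ 0.43438259 -0.27897316  0.05408597] 0.036088547776807964 0.0
```

View pics/c3.png

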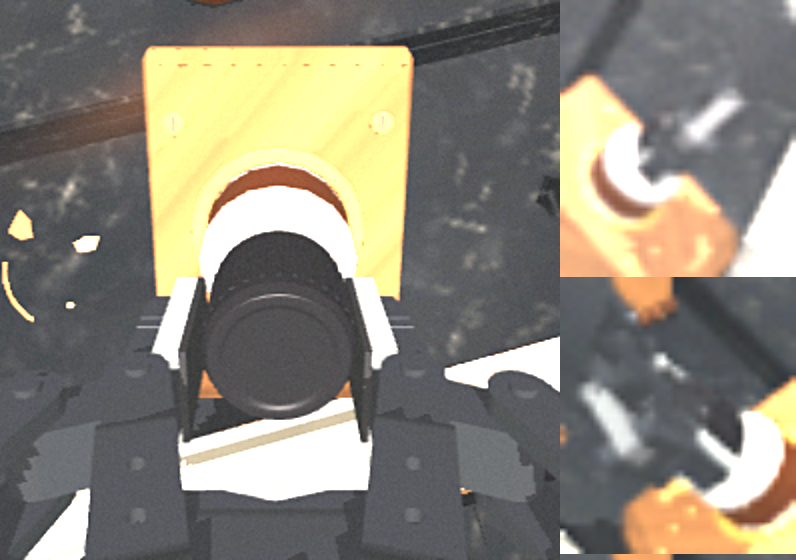

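Cap sits centred between the pads (36 mm gap, no contact). End-disc raw centre (279,296), width 75.5 px; checking its tool-frame position.

```bash
python3 - <<'E'
from h import *
import pickle
w=pickle.load(open("w3.pkl","rb"));s,p,r=pose()
V=np.cross(AX,[0,0,1]);V/=np.linalg.norm(V);U=np.cross(V,AX);T=np.linspace(0,6.283,73)
circ=lambda c,R_:np.array([c+R_*(np.cos(t)*U+np.sin(t)*V) for t in T])
for rad,l,rt,t,b in((.017,203,354,None,418),(.0165,205,352,None,416)):
    def f(e):
        k=proj(w,circ(e,rad));return [k[:,0].min()-(l/2+140),k[:,0].max()-(rt/2+140),k[:,1].max()-(b/2+120)]
    e=LS(f,p+.006*AX).x;print(e,"tool",(r.inv().apply(e-p)*1000).round(1),"mouth",e-.034*AX)
for q in((0,0,.0),(0,.017,.019),(0,-.017,.019),(.011,.017,.019)): print(q,(proj(w,p+r.apply(q))[0]-(140,120))*2)
E
```

```text
[ 0.50376467 -0.34029399  0.11420053] tool [ 1.7  0.7 -6.8] mouth [ 0.52263565 -0.34521318  0.08634936]
[ 0.50383542 -0.34031125  0.11464823] tool [ 2.   0.7 -7.1] mouth [ 0.5227064  -0.34523044  0.08679706]
(0, 0, 0.0) [275.48337779 344.93305907]
(0, 0.017, 0.019) [339.09114189 305.59664009]
(0, -0.017, 0.019) [211.70868761 305.57591073]
(0.011, 0.017, 0.019) [340.47224339 268.01105323]
```

Emit:
{"api": "send_rows", "payload": {
  "travel": [
    [1.8, 0.5, -0.5],
    [0, 0, 0],
    [0, 0, 0],
    [0, 0, 0],
    [0, 0, 0],
    [0, 0, 0]
  ],
  "turn": [
    [0, 0, 0],
    [0, 0, 0],
    [0, 0, 0],
    [0, 0, 0],
    [0, 0, 0],
    [0, 0, 0]
  ],
  "fingers": 0.2,
  "squeeze": 60
}}

```text
time_s: 4.65
ee_pos: [0.5063, -0.3407, 0.1081]
tool_rot: [0.946, -0.122, 0.298, 0.037]
wrist_force: [-7.4, 0.2, 1.4]
finger_gap: 0.0325
finger_force: 59.3
```

```bash
python3 - <<'E'
from h import *
s,p,r=pose();print(p,s["wrist_force"],s["moment"],s["finger_gap"],s["finger_force"],(r.inv()*RS).as_rotvec())
E
```

```text
[ 0.50634668 -0.34068782  0.10810469] [-7.40278362  0.23693989  1.43377986] [ 0.11101091  1.11568066 -0.14778952] 0.03251765052726526 59.34309178031981 [-0.00238015  0.00113321 -0.00139502]
```

Emit:
{"api": "send_rows", "payload": {
  "travel": [
    [-1.5, 0, -4],
    [0, 0, -6],
    [0, 0, -6],
    [0, 0, -6],
    [0, 0, -10],
    [0, 0, -14],
    [0, 0, 0],
    [0, 0, 0]
  ],
  "turn": [
    [0, 0, 0],
    [0, 0, 0],
    [0, 0, 0],
    [0, 0, 0],
    [0, 0, 0],
    [0, 0, 0],
    [0, 0, 0],
    [0, 0, 0]
  ]
}}

```text
time_s: 5.32
ee_pos: [0.4808, -0.3347, 0.1472]
tool_rot: [0.946, -0.122, 0.3, 0.038]
wrist_force: [-0.0, -0.6, -0.6]
finger_gap: 0.0321
finger_force: 62.4
```

```bash
python3 - <<'E'
from h import *
s,p,r=pose();print(p,s["wrist_force"],s["finger_gap"],s["finger_force"])
w=arm.calibration("wrist");g=arm.grab_frame("wrist")[:,:,::-1];cv2.imwrite("pics/w4.png",g);import pickle;pickle.dump(w,open("w4.pkl","wb"))
a=cv2.resize(g[120:400,140:420],(560,560));cv2.imwrite("pics/c4.png",cv2.convertScaleAbs(a,alpha=1.4,beta=25))
E
```

```text
[ 0.48079655 -0.33472758  0.14716321] [-0.04592531 -0.57922787 -0.58755008] 0.03212337047966837 62.430078238248825
```

View pics/c4.png

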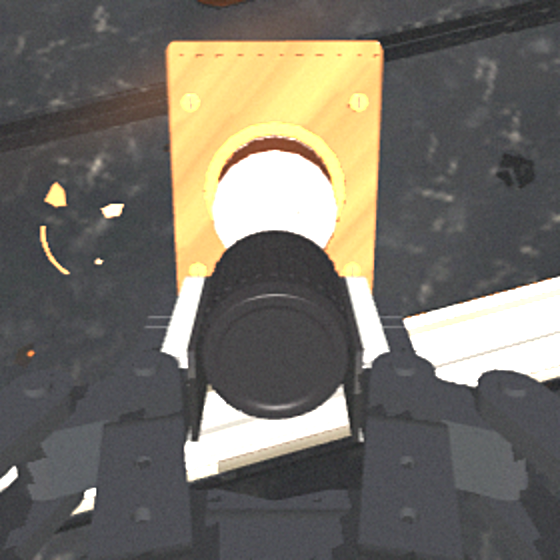

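Cap is off and held centred. Now swing it upright over the rest.

```bash
python3 - <<'E'
from h import *
plan([.5655,-.139,.15],down(.04),8)
E
```

```text
8 travel [[3.6, -26.3, 2.0], [4.7, -26.1, 2.0], [5.7, -25.9, 1.9], [6.8, -25.7, 1.7], [7.8, -25.4, 1.4], [8.8, -25.1, 1.1], [9.8, -24.8, 0.6], [10.7, -24.4, 0.1]] turn [0.0111, -0.0761, -0.0358]
```

Emit:
{"api": "send_rows", "payload": {
  "travel": [
    [3.6, -26.3, 2.0],
    [4.7, -26.1, 2.0],
    [5.7, -25.9, 1.9],
    [6.8, -25.7, 1.7],
    [7.8, -25.4, 1.4],
    [8.8, -25.1, 1.1],
    [9.8, -24.8, 0.6],
    [10.7, -24.4, 0.1]
  ],
  "turn": [
    [0.0111, -0.0761, -0.0358],
    [0.0111, -0.0761, -0.0358],
    [0.0111, -0.0761, -0.0358],
    [0.0111, -0.0761, -0.0358],
    [0.0111, -0.0761, -0.0358],
    [0.0111, -0.0761, -0.0358],
    [0.0111, -0.0761, -0.0358],
    [0.0111, -0.0761, -0.0358]
  ]
}}

```text
time_s: 6.03
ee_pos: [0.5658, -0.1372, 0.1493]
tool_rot: [1.0, 0.021, -0.002, -0.0]
wrist_force: [1.1, -0.3, -0.5]
finger_gap: 0.0324
finger_force: 62.4
```

Emit:
{"api": "send_rows", "payload": {
  "travel": [
    [0, 0, 0],
    [0, 0, 0],
    [0, 0, 0],
    [0, 0, 0]
  ],
  "turn": [
    [0, 0, 0],
    [0, 0, 0],
    [0, 0, 0],
    [0, 0, 0]
  ]
}}

```text
time_s: 6.37
ee_pos: [0.5643, -0.1393, 0.149]
tool_rot: [1.0, 0.02, -0.001, -0.001]
wrist_force: [-0.7, -0.1, 0.3]
finger_gap: 0.0329
finger_force: 62.4
```

```bash
python3 - <<'E'
from h import *
s,p,r=pose();print(p,s["wrist_force"],s["finger_gap"],(r.inv()*down(.04)).as_rotvec())
w=arm.calibration("wrist");g=arm.grab_frame("wrist")[:,:,::-1].copy();cv2.imwrite("pics/w5.png",g);import pickle;pickle.dump(w,open("w5.pkl","wb"))
K=R.from_euler("z",.04)
for c,z,rd,col in(((.567,-.139),.052,.022,(0,255,0)),((.5641,-.069),.052,.019,(255,0,255))):
    P=[[c[0]+rd*np.cos(t),c[1]+rd*np.sin(t),z] for t in np.linspace(0,6.28,60)]
    for u in proj(w,P): cv2.circle(g,tuple(u.round().astype(int).tolist()),0,col,-1)
P=[K.apply([x*.04,y*.075,.052])+[.5655,-.104,0] for x,y in((1,1),(1,-1),(-1,1),(-1,-1))]
print(proj(w,P).round(1).tolist())
a=cv2.resize(g[90:390,100:460],(720,600));cv2.imwrite("pics/c5.png",cv2.convertScaleAbs(a,alpha=1.3,beta=15))
plan([.5655,-.139,.075],down(.04),4)
E
```

```text
[ 0.56433812 -0.13925412  0.14895971] [-0.68220461 -0.12296963  0.34218578] 0.032924274753242874 [-0.00124391  0.00147915 -0.00080429]
[[128.4, 169.1], [331.6, 169.1], [143.3, 266.5], [326.2, 266.6]]
4 travel [[0.3, -0.1, 18.6], [0.3, -0.1, 18.6], [0.3, -0.1, 18.6], [0.3, -0.1, 18.6]] turn [-0.0003, 0.0003, -0.0003]
```

View pics/c5.png

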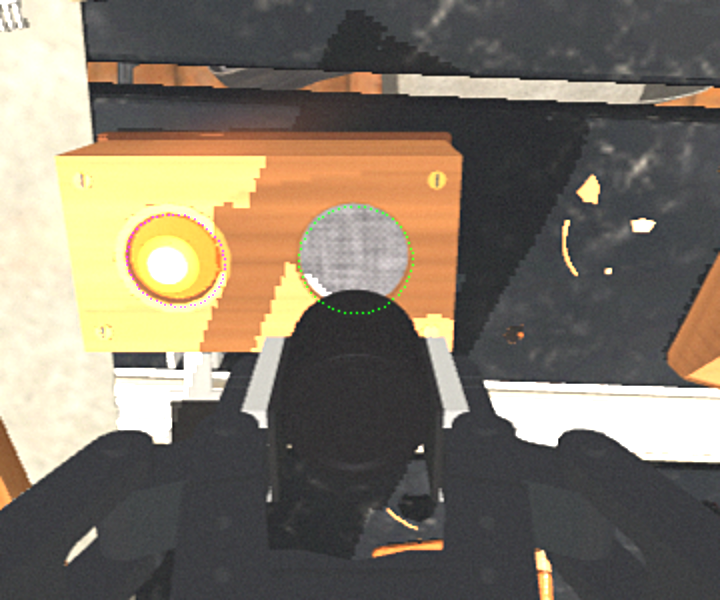

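Overlay of rest and well matches (rest 299–412 px in the crop, well 125–225). Lower the cap.

Emit:
{"api": "send_rows", "payload": {
  "travel": [
    [0.4, 0, 18],
    [0.3, 0, 18],
    [0.3, 0, 18],
    [0.3, 0, 17],
    [0, 0, 0],
    [0, 0, 0],
    [0, 0, 0]
  ],
  "turn": [
    [0, 0, 0],
    [0, 0, 0],
    [0, 0, 0],
    [0, 0, 0],
    [0, 0, 0],
    [0, 0, 0],
    [0, 0, 0]
  ]
}}

```text
time_s: 7.0
ee_pos: [0.5667, -0.1395, 0.0799]
tool_rot: [1.0, 0.02, 0.0, -0.0]
wrist_force: [0.4, 0.0, 0.1]
finger_gap: 0.0326
finger_force: 62.4
```

Emit:
{"api": "send_rows", "payload": {
  "travel": [
    [0, 0, 1],
    [0, 0, 1],
    [0, 0, 0],
    [0, 0, 0]
  ],
  "turn": [
    [0, 0, 0],
    [0, 0, 0],
    [0, 0, 0],
    [0, 0, 0]
  ]
}}

```text
time_s: 7.33
ee_pos: [0.5667, -0.1387, 0.0773]
tool_rot: [1.0, 0.02, -0.0, -0.0]
wrist_force: [0.6, -0.3, 0.2]
finger_gap: 0.0325
finger_force: 62.4
```

Emit:
{"api": "send_rows", "payload": {
  "travel": [
    [-0.8, 0, 1],
    [0, 0, 0.7],
    [0, 0, 0],
    [0, 0, 0]
  ],
  "turn": [
    [0, 0, 0],
    [0, 0, 0],
    [0, 0, 0],
    [0, 0, 0]
  ]
}}

```text
time_s: 7.67
ee_pos: [0.5655, -0.1385, 0.0748]
tool_rot: [1.0, 0.02, -0.001, -0.001]
wrist_force: [-0.2, 0.5, -0.6]
finger_gap: 0.032
finger_force: 62.4
```

Emit:
{"api": "send_rows", "payload": {
  "travel": [
    [0, 0, 0.7],
    [0, 0, 0.7],
    [0, 0, 0],
    [0, 0, 0]
  ],
  "turn": [
    [0, 0, 0],
    [0, 0, 0],
    [0, 0, 0],
    [0, 0, 0]
  ]
}}

```text
time_s: 8.0
ee_pos: [0.5656, -0.1386, 0.0735]
tool_rot: [1.0, 0.02, -0.001, -0.0]
wrist_force: [0.9, 0.1, 0.3]
finger_gap: 0.0323
finger_force: 62.4
```

Emit:
{"api": "send_rows", "payload": {
  "travel": [
    [0, 0, 0.7],
    [0, 0, 0],
    [0, 0, 0]
  ],
  "turn": [
    [0, 0, 0],
    [0, 0, 0],
    [0, 0, 0]
  ]
}}

```text
time_s: 8.25
ee_pos: [0.5656, -0.1386, 0.0728]
tool_rot: [1.0, 0.02, -0.001, -0.0]
wrist_force: [-1.4, 0.1, -0.5]
finger_gap: 0.0323
finger_force: 62.4
```

Emit:
{"api": "send_rows", "payload": {
  "travel": [
    [0, 0, 0.6],
    [0, 0, 0],
    [0, 0, 0]
  ],
  "turn": [
    [0, 0, 0],
    [0, 0, 0],
    [0, 0, 0]
  ]
}}

```text
time_s: 8.5
ee_pos: [0.5656, -0.1386, 0.0722]
tool_rot: [1.0, 0.02, -0.001, -0.001]
wrist_force: [-0.6, -0.1, 0.0]
finger_gap: 0.0327
finger_force: 62.4
```

Emit:
{"api": "send_rows", "payload": {
  "travel": [
    [0, 0, 0],
    [0, 0, 0],
    [0, 0, 0],
    [0, 0, 0],
    [0, 0, 0]
  ],
  "turn": [
    [0, 0, 0],
    [0, 0, 0],
    [0, 0, 0],
    [0, 0, 0],
    [0, 0, 0]
  ],
  "fingers": 0.6
}}

```text
time_s: 8.92
ee_pos: [0.5656, -0.1387, 0.0723]
tool_rot: [1.0, 0.02, -0.0, -0.0]
wrist_force: [0.1, -0.4, -0.4]
finger_gap: 0.0514
finger_force: 0.0
```

Emit:
{"api": "send_rows", "payload": {
  "travel": [
    [0, 0, -10],
    [0, 0, -20],
    [0, 0, -25],
    [0, 0, -25],
    [0, 0, 0],
    [0, 0, 0],
    [0, 0, 0]
  ],
  "turn": [
    [0, 0, 0],
    [0, 0, 0],
    [0, 0, 0],
    [0, 0, 0],
    [0, 0, 0],
    [0, 0, 0],
    [0, 0, 0]
  ]
}}

```text
time_s: 9.5
ee_pos: [0.5655, -0.1386, 0.1524]
tool_rot: [1.0, 0.02, -0.0, -0.0]
wrist_force: [-0.3, -0.7, -0.4]
finger_gap: 0.0512
finger_force: 0.0
```

```bash
python3 - <<'E'
from h import *
s,p,r=pose();print(p,s["wrist_force"],s["finger_gap"])
w=arm.calibration("wrist");g=arm.grab_frame("wrist")[:,:,::-1].copy();cv2.imwrite("pics/w6.png",g);import pickle;pickle.dump(w,open("w6.pkl","wb"))
for c,z,rd,col in(((.567,-.1385),.052,.022,(0,255,0)),((.567,-.1385),.081,.017,(0,255,255)),((.5641,-.069),.052,.019,(255,0,255))):
    P=[[c[0]+rd*np.cos(t),c[1]+rd*np.sin(t),z] for t in np.linspace(0,6.28,60)]
    for u in proj(w,P): cv2.circle(g,tuple(u.round().astype(int).tolist()),0,col,-1)
pad=R.from_euler("z",.04).apply([-.084,.035,.04])+[.5655,-.104,0];u=proj(w,pad)[0];print(pad,u);cv2.circle(g,tuple(u.astype(int).tolist()),1,(0,0,255),-1)
a=cv2.resize(g[90:390,60:460],(800,600));cv2.imwrite("pics/c6.png",cv2.convertScaleAbs(a,alpha=1.5,beta=25))
E
```

```text
[ 0.5655367  -0.138629    0.15241465] [-0.30913652 -0.70932846 -0.3504117 ] 0.05124521644823911
[ 0.48016756 -0.0723871   0.04      ] [201.40519934 303.00249532]
```

View pics/c6.png

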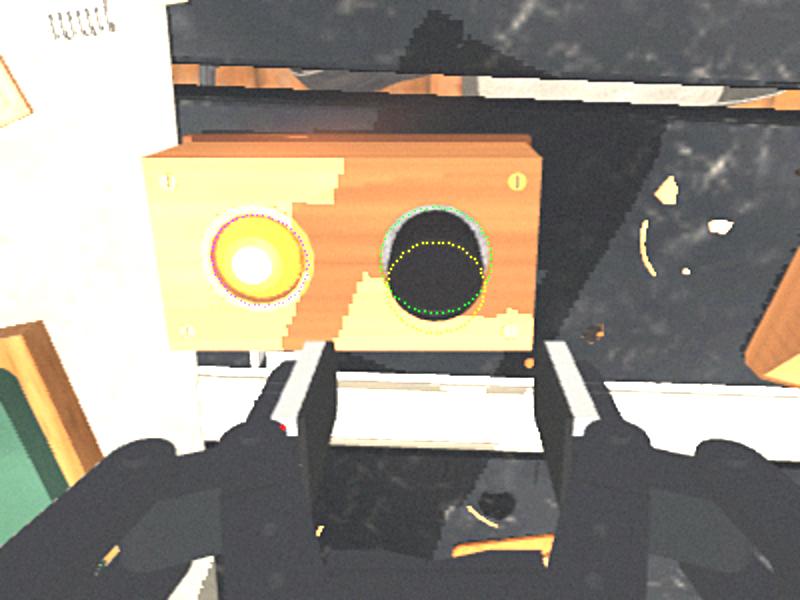

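Cap stands in the rest (crop blob u 388–484, v 210–320); pad is hidden behind the left finger. I'll measure the cap by its dark silhouette.

```bash
python3 - <<'E'
from h import *
import pickle
w=pickle.load(open("w6.pkl","rb"));g=cv2.imread("pics/w6.png")
m=(g.max(2)<60).astype(np.uint8);m[:185]=0;m[262:]=0;m[:,:235]=0;m[:,325:]=0
n,l,st,ce=cv2.connectedComponentsWithStats(m);i=1+st[1:,4].argmax();print(st[i],ce[i])
cn=max(cv2.findContours((l==i).astype(np.uint8),0,1)[0],key=len)
T=np.linspace(0,6.283,60,endpoint=False)
def mask(x,y,z,zt):
    c=lambda h,r:np.array([[x+r*np.cos(t),y+r*np.sin(t),h] for t in T])
    P=proj(w,np.vstack([c(z,.0168),c(z+zt-.002,.0168),c(z+zt,.0155)]))
    return cv2.convexHull(P.astype(np.float32))
D=(l==i).astype(np.float32)
def cost(p):
    h=mask(*p,.034);k=np.zeros(D.shape,np.uint8);cv2.fillPoly(k,[np.round(h*16).astype(np.int32)],1,cv2.LINE_AA,4);return np.abs(k-D).sum()
best=min((cost((x,y,z)),x,y,z) for x in np.arange(.56,.576,.001) for y in np.arange(-.145,-.132,.001) for z in(.043,.045,.047,.049,.052,.055))
print(best)
for z in(.045,.047,.052): print(z,min((cost((x,y,z)),x,y) for x in np.arange(.56,.576,.001) for y in np.arange(-.145,-.132,.001)))
E
```

```text
[ 254  195   48   55 2099] [277.26298237 222.65555026]
(np.float32(63.0), np.float64(0.5690000000000001), np.float64(-0.13799999999999998), 0.043)
0.045 (np.float32(85.0), np.float64(0.5700000000000001), np.float64(-0.13799999999999998))
0.047 (np.float32(95.0), np.float64(0.5700000000000001), np.float64(-0.13799999999999998))
0.052 (np.float32(176.0), np.float64(0.5730000000000001), np.float64(-0.13799999999999998))
```

```bash
python3 - <<'E'
from h import *
import pickle
w1=pickle.load(open("w1.pkl","rb"));w6=pickle.load(open("w6.pkl","rb"));w5=pickle.load(open("w5.pkl","rb"))
print("pad w1",onplane(w1,(138,228),.04))
for z in(.1,.2,.25,.3,.35): print(z,onplane("side",(316,237),z)[:2].round(3),"armpiv",onplane("side",(278,290),z)[:2].round(3),"headtop",onplane("side",(255,270),z)[:2].round(3))
g=arm.grab_frame("scene")[:,:,::-1];cv2.imwrite("pics/s6.png",g);h=cv2.cvtColor(g,cv2.COLOR_BGR2HSV)
m=((h[...,0]>65)&(h[...,0]<95)&(h[...,1]>90)).astype(np.uint8);n,l,st,ce=cv2.connectedComponentsWithStats(m)
print([ (x.tolist()) for x in st[1:] if x[4]>40])
# dark pad component in w5 near predicted position
pad=R.from_euler("z",.04).apply([-.084,.035,.04])+[.5655,-.104,0];print("pred pad w5",proj(w5,pad),"w6",proj(w6,pad))
E
```

```text
pad w1 [ 0.48128179 -0.0740746   0.04      ]
0.1 [ 0.374 -0.217] armpiv [0.411 0.019] headtop [ 0.495 -0.027]
0.2 [ 0.35  -0.107] armpiv [0.384 0.104] headtop [0.458 0.062]
0.25 [ 0.338 -0.053] armpiv [0.37  0.146] headtop [0.44  0.107]
0.3 [0.327 0.002] armpiv [0.356 0.188] headtop [0.422 0.152]
0.35 [0.315 0.057] armpiv [0.342 0.231] headtop [0.403 0.196]
[[150, 112, 56, 85, 1108], [154, 123, 22, 20, 123], [177, 137, 9, 25, 53]]
pred pad w5 [[199.89046713 304.03260743]] w6 [[201.40519934 303.00249532]]
```

Emit:
{"api": "send_rows", "payload": {
  "travel": [
    [-16, -14, 2],
    [-16, -14, 6],
    [-16, -14, 8],
    [-17, -13, 8],
    [-17, -13, 8],
    [0, 0, 0],
    [0, 0, 0],
    [0, 0, 0]
  ],
  "turn": [
    [0, 0, 0],
    [0, 0, 0],
    [0, 0, 0],
    [0, 0, 0],
    [0, 0, 0],
    [0, 0, 0],
    [0, 0, 0],
    [0, 0, 0]
  ],
  "fingers": 0,
  "squeeze": 40
}}

```text
time_s: 10.27
ee_pos: [0.4813, -0.0742, 0.1203]
tool_rot: [1.0, 0.02, -0.0, -0.0]
wrist_force: [-0.2, 0.1, -0.1]
finger_gap: 0.0002
finger_force: 0.0
```

Emit:
{"api": "send_rows", "payload": {
  "travel": [
    [0, 0, 15],
    [0, 0, 15],
    [0, 0, 15],
    [0, 0, 9],
    [0, 0, 0],
    [0, 0, 0]
  ],
  "turn": [
    [0, 0, 0],
    [0, 0, 0],
    [0, 0, 0],
    [0, 0, 0],
    [0, 0, 0],
    [0, 0, 0]
  ]
}}

```text
time_s: 10.77
ee_pos: [0.4812, -0.0743, 0.0663]
tool_rot: [1.0, 0.02, -0.001, -0.001]
wrist_force: [0.3, 0.5, -0.1]
finger_gap: 0.0002
finger_force: 0.0
```

Now press: tip 47 → about 24 mm.

Emit:
{"api": "send_rows", "payload": {
  "travel": [
    [0, 0, 4],
    [0, 0, 4],
    [0, 0, 4],
    [0, 0, 0]
  ],
  "turn": [
    [0, 0, 0],
    [0, 0, 0],
    [0, 0, 0],
    [0, 0, 0]
  ]
}}

```text
time_s: 11.1
ee_pos: [0.4813, -0.0743, 0.0544]
tool_rot: [1.0, 0.02, -0.0, -0.0]
wrist_force: [0.6, -0.6, -0.6]
finger_gap: 0.0002
finger_force: 0.1
```

Emit:
{"api": "send_rows", "payload": {
  "travel": [
    [0, 0, 3],
    [0, 0, 3],
    [0, 0, 3],
    [0, 0, 0]
  ],
  "turn": [
    [0, 0, 0],
    [0, 0, 0],
    [0, 0, 0],
    [0, 0, 0]
  ]
}}

```text
time_s: 11.43
ee_pos: [0.4812, -0.0742, 0.0454]
tool_rot: [1.0, 0.02, -0.0, -0.0]
wrist_force: [-0.9, -1.8, 2.6]
finger_gap: 0.0003
finger_force: 1.3
```

Emit:
{"api": "send_rows", "payload": {
  "travel": [
    [0, 0, 1],
    [0, 0, 1],
    [0, 0, 0],
    [0, 0, 0]
  ],
  "turn": [
    [0, 0, 0],
    [0, 0, 0],
    [0, 0, 0],
    [0, 0, 0]
  ]
}}

```text
time_s: 11.77
ee_pos: [0.4814, -0.0742, 0.0445]
tool_rot: [1.0, 0.02, -0.0, -0.0]
wrist_force: [-4.7, 0.1, 13.1]
finger_gap: 0.0005
finger_force: 6.2
```

Emit:
{"api": "send_rows", "payload": {
  "travel": [
    [0, 0, 0.8],
    [0, 0, 0],
    [0, 0, 0],
    [0, 0, 0]
  ],
  "turn": [
    [0, 0, 0],
    [0, 0, 0],
    [0, 0, 0],
    [0, 0, 0]
  ]
}}

```text
time_s: 12.1
ee_pos: [0.4815, -0.0743, 0.0443]
tool_rot: [1.0, 0.02, -0.0, -0.0]
wrist_force: [-7.0, -0.3, 17.0]
finger_gap: 0.0001
finger_force: 9.5
```

Emit:
{"api": "send_rows", "payload": {
  "travel": [
    [0, 0, -10],
    [0, 0, -20],
    [0, 0, -30],
    [0, 0, -30],
    [0, 0, -16],
    [0, 0, 0],
    [0, 0, 0]
  ],
  "turn": [
    [0, 0, 0],
    [0, 0, 0],
    [0, 0, 0],
    [0, 0, 0],
    [0, 0, 0],
    [0, 0, 0],
    [0, 0, 0]
  ]
}}

```text
time_s: 12.68
ee_pos: [0.4818, -0.0741, 0.1495]
tool_rot: [1.0, 0.02, 0.001, -0.0]
wrist_force: [0.4, 0.5, -0.7]
finger_gap: 0.0001
finger_force: 0.0
```

```bash
python3 - <<'E'
from h import *
import pickle
s,p,r=pose();print(p,s["wrist_force"])
w=arm.calibration("wrist");g=arm.grab_frame("wrist")[:,:,::-1];cv2.imwrite("pics/w7.png",g);pickle.dump(w,open("w7.pkl","wb"))
h=cv2.cvtColor(g,cv2.COLOR_BGR2HSV)
for z in(.052,.066,.085): print(z,proj(w,[.5645,-.069,z]))
# orange collar: saturated yellow/orange brighter than wood
u=proj(w,[.5645,-.069,.066])[0].astype(int);print([h[y,u[0]].tolist() for y in range(u[1]-60,u[1]+50,5)])
print([h[u[1],x].tolist() for x in range(u[0]-50,u[0]+51,5)])
E
```

```text
[ 0.4817563  -0.0740795   0.14949873] [ 0.38233506  0.49240445 -0.73004347]
0.052 [[275.08542131 111.74952021]]
0.066 [[274.92525961 111.28028696]]
0.085 [[274.66963213 110.53136309]]
[[17, 143, 250], [18, 136, 253], [19, 140, 253], [18, 139, 253], [18, 144, 253], [30, 95, 255], [19, 189, 255], [16, 194, 254], [23, 174, 255], [24, 162, 255], [20, 9, 251], [0, 0, 255], [19, 25, 192], [18, 33, 170], [17, 12, 148], [12, 207, 236], [11, 209, 218], [11, 210, 221], [20, 164, 221], [12, 163, 177], [13, 165, 176], [13, 165, 168]]
[[20, 135, 254], [20, 132, 254], [21, 133, 254], [20, 135, 254], [30, 85, 255], [16, 198, 255], [11, 212, 226], [12, 207, 240], [14, 23, 163], [22, 32, 175], [19, 25, 192], [20, 26, 180], [16, 18, 188], [24, 166, 255], [15, 199, 254], [13, 209, 253], [30, 90, 255], [17, 149, 249], [16, 143, 250], [17, 142, 249], [17, 146, 249]]
```

```bash
python3 - <<'E'
from h import *
import pickle
w=pickle.load(open("w7.pkl","rb"));g=cv2.imread("pics/w7.png");h=cv2.cvtColor(g,cv2.COLOR_BGR2HSV)
cam=-w["R"].T@w["t"];print("cam",cam)
row=h[108];print("row108",[(x,h[108,x,0],h[108,x,1]) for x in list(range(240,254))+list(range(296,312))])
b=((h[...,1]<60)&(h[...,2]>120)).astype(np.uint8);b[:90]=0;b[135:]=0;b[:,:255]=0;b[:,295:]=0
n,l,st,ce=cv2.connectedComponentsWithStats(b);i=1+st[1:,4].argmax();print("ball",st[i],ce[i],onplane(w,ce[i],.085-.008),onplane(w,ce[i],.057))
o=((h[...,1]>180)).astype(np.uint8);o[:75]=0;o[150:]=0;o[:,:235]=0;o[:,315:]=0
n,l,st,ce=cv2.connectedComponentsWithStats(o);i=1+st[1:,4].argmax();print("collar",st[i],ce[i])
for z in(.052,.072): print(z,300.37*.034/(cam[2]-z), 300.37*.038/(cam[2]-.052),proj(w,[[.5645,-.069-.017,z],[.5645,-.069+.017,z]]))
E
```

```text
cam [ 0.55996185 -0.07083839  0.27392346]
row108 [(240, np.uint8(21), np.uint8(129)), (241, np.uint8(23), np.uint8(130)), (242, np.uint8(30), np.uint8(116)), (243, np.uint8(30), np.uint8(79)), (244, np.uint8(30), np.uint8(83)), (245, np.uint8(30), np.uint8(77)), (246, np.uint8(30), np.uint8(96)), (247, np.uint8(23), np.uint8(165)), (248, np.uint8(15), np.uint8(209)), (249, np.uint8(16), np.uint8(198)), (250, np.uint8(16), np.uint8(197)), (251, np.uint8(17), np.uint8(194)), (252, np.uint8(15), np.uint8(200)), (253, np.uint8(10), np.uint8(214)), (296, np.uint8(15), np.uint8(198)), (297, np.uint8(15), np.uint8(201)), (298, np.uint8(15), np.uint8(199)), (299, np.uint8(15), np.uint8(204)), (300, np.uint8(15), np.uint8(208)), (301, np.uint8(28), np.uint8(145)), (302, np.uint8(30), np.uint8(81)), (303, np.uint8(30), np.uint8(90)), (304, np.uint8(30), np.uint8(91)), (305, np.uint8(30), np.uint8(88)), (306, np.uint8(30), np.uint8(105)), (307, np.uint8(17), np.uint8(146)), (308, np.uint8(18), np.uint8(141)), (309, np.uint8(18), np.uint8(144)), (310, np.uint8(18), np.uint8(142)), (311, np.uint8(19), np.uint8(144))]
ball [262  97  24  25 471] [273.42462845 109.13800425] [ 0.56547542 -0.06812126  0.077     ] [ 0.56603539 -0.0678453   0.057     ]
collar [ 248   81   53   57 1574] [273.2407878  111.13405337]
0.052 46.01847885471155 51.432417543501145 [[299.35888069 112.79044031]
 [250.76696563 110.70667053]]
0.072 50.576490995463985 51.432417543501145 [[301.54285583 112.20449569]
 [248.10226129 109.9114141 ]]
```

Emit:
{"api": "send_rows", "payload": {
  "travel": [
    [21, -0.7, 0],
    [21, -0.7, 0],
    [21, -0.7, 0],
    [21, -0.7, 0],
    [0, 0, 0],
    [0, 0, 0],
    [0, 0, 0]
  ],
  "turn": [
    [0, 0, 0],
    [0, 0, 0],
    [0, 0, 0],
    [0, 0, 0],
    [0, 0, 0],
    [0, 0, 0],
    [0, 0, 0]
  ],
  "fingers": 0.6
}}

```text
time_s: 13.32
ee_pos: [0.5632, -0.0675, 0.1465]
tool_rot: [1.0, 0.02, -0.002, -0.001]
wrist_force: [-0.1, 1.4, 0.1]
finger_gap: 0.0509
finger_force: 0.0
```

Emit:
{"api": "send_rows", "payload": {
  "travel": [
    [0, 0, 18],
    [0, 0, 18],
    [0, 0, 18],
    [0, 0, 16],
    [0, 0, 4],
    [0, 0, 0],
    [0, 0, 0],
    [0, 0, 0]
  ],
  "turn": [
    [0, 0, 0],
    [0, 0, 0],
    [0, 0, 0],
    [0, 0, 0],
    [0, 0, 0],
    [0, 0, 0],
    [0, 0, 0],
    [0, 0, 0]
  ]
}}

```text
time_s: 13.98
ee_pos: [0.5654, -0.0681, 0.0758]
tool_rot: [1.0, 0.02, 0.0, -0.0]
wrist_force: [-0.2, -0.1, 0.4]
finger_gap: 0.051
finger_force: 0.0
```

```bash
python3 - <<'E'
from h import *
import pickle
s,p,r=pose();print(p,s["wrist_force"],s["finger_gap"])
w=arm.calibration("wrist");g=arm.grab_frame("wrist")[:,:,::-1];cv2.imwrite("pics/w8.png",g);pickle.dump(w,open("w8.pkl","wb"))
h=cv2.cvtColor(g,cv2.COLOR_BGR2HSV)
u=proj(w,[.5655,-.068,.077])[0];print(u)
b=((h[...,1]<60)&(h[...,2]>100)).astype(np.uint8);x,y=u.astype(int);k=np.zeros_like(b);k[y-45:y+45,x-35:x+35]=b[y-45:y+45,x-35:x+35]
n,l,st,ce=cv2.connectedComponentsWithStats(k)
for i in range(1,n):
    if st[i,4]>150: print("blob",st[i],ce[i],onplane(w,ce[i],.077),r.inv().apply(onplane(w,ce[i],.077)-p))
E
```

```text
[ 0.56538938 -0.0680686   0.07581326] [-0.22694143 -0.10772604  0.36294426] 0.050986493474076404
[277.43423329 293.24497148]
blob [263 284  31  28 703] [278.00426743 297.34139403] [ 0.56329598 -0.06835912  0.077     ] [-0.00210239  0.00020578 -0.00118856]
blob [242 330  70   8 394] [275.90101523 333.74365482] [ 0.54259692 -0.06817555  0.077     ] [-0.02277739 -0.00080878 -0.00120532]
```

Emit:
{"api": "send_rows", "payload": {
  "travel": [
    [0, 0, 1.3],
    [0, 0, 0],
    [0, 0, 0],
    [0, 0, 0],
    [0, 0, 0],
    [0, 0, 0],
    [0, 0, 0],
    [0, 0, 0]
  ],
  "turn": [
    [0, 0, 0],
    [0, 0, 0],
    [0, 0, 0],
    [0, 0, 0],
    [0, 0, 0],
    [0, 0, 0],
    [0, 0, 0],
    [0, 0, 0]
  ],
  "fingers": 0.2,
  "squeeze": 60
}}

```text
time_s: 14.7
ee_pos: [0.5652, -0.0679, 0.0735]
tool_rot: [1.0, 0.02, -0.0, -0.0]
wrist_force: [1.4, -1.7, 2.4]
finger_gap: 0.0317
finger_force: 59.2
```

Emit:
{"api": "send_rows", "payload": {
  "travel": [
    [0, 0, -8],
    [0, 0, -15],
    [0, 0, -20],
    [0, 0, -20],
    [0, 0, -20],
    [0, 0, -12],
    [0, 0, 0],
    [0, 0, 0]
  ],
  "turn": [
    [0, 0, 0],
    [0, 0, 0],
    [0, 0, 0],
    [0, 0, 0],
    [0, 0, 0],
    [0, 0, 0],
    [0, 0, 0],
    [0, 0, 0]
  ]
}}

```text
time_s: 15.37
ee_pos: [0.5649, -0.0679, 0.1684]
tool_rot: [1.0, 0.02, -0.0, -0.0]
wrist_force: [-0.0, -0.2, -0.5]
finger_gap: 0.0317
finger_force: 59.9
```

```bash
python3 - <<'E'
from h import *
s,p,r=pose();print(p,s["wrist_force"],s["finger_gap"],s["finger_force"])
E_=np.array([.5038,-.3403,.1144]);MO=E_-.034*AX; O=MO-.0028*AX   # cap end -> mouth -> bottle origin
print("origin",O,"perp offset of grip TCP",RS.inv().apply(np.array([.50635,-.34069,.1081])-O)*1000)
tgt=O+(.022+.028+.030)*AX; print("pre",tgt)   # mouth 30 mm above neck tip
mid=(p+tgt)/2
plan(tgt,RS,8)
E
```

```text
[ 0.56485193 -0.06789542  0.16842524] [-0.02539354 -0.20161131 -0.52239273] 0.03166817966580611 59.94319002104021
origin [ 0.52422506 -0.3456243   0.0842552 ] perp offset of grip TCP [ -1.5116553   -0.26583711 -30.16759253]
pre [ 0.47982275 -0.33404974  0.14978737]
8 travel [[-12.0, 32.8, 2.3], [-10.9, 33.2, 1.8], [-9.9, 33.6, 1.4], [-8.8, 33.9, 1.1], [-7.6, 34.2, 0.8], [-6.4, 34.4, 0.7], [-5.3, 34.6, 0.7], [-4.1, 34.8, 0.7]] turn [-0.0114, 0.0759, 0.0357]
```

Emit:
{"api": "send_rows", "payload": {
  "travel": [
    [-12.0, 32.8, 2.3],
    [-10.9, 33.2, 1.8],
    [-9.9, 33.6, 1.4],
    [-8.8, 33.9, 1.1],
    [-7.6, 34.2, 0.8],
    [-6.4, 34.4, 0.7],
    [-5.3, 34.6, 0.7],
    [-4.1, 34.8, 0.7]
  ],
  "turn": [
    [-0.0114, 0.0759, 0.0357],
    [-0.0114, 0.0759, 0.0357],
    [-0.0114, 0.0759, 0.0357],
    [-0.0114, 0.0759, 0.0357],
    [-0.0114, 0.0759, 0.0357],
    [-0.0114, 0.0759, 0.0357],
    [-0.0114, 0.0759, 0.0357],
    [-0.0114, 0.0759, 0.0357]
  ]
}}

```text
time_s: 16.03
ee_pos: [0.4779, -0.335, 0.1481]
tool_rot: [0.946, -0.123, 0.299, 0.039]
wrist_force: [2.4, 0.3, -0.6]
finger_gap: 0.0319
finger_force: 60.0
```

Emit:
{"api": "send_rows", "payload": {
  "travel": [
    [0, 0, 0],
    [0, 0, 0],
    [0, 0, 0],
    [0, 0, 0],
    [0, 0, 0]
  ],
  "turn": [
    [0, 0, 0],
    [0, 0, 0],
    [0, 0, 0],
    [0, 0, 0],
    [0, 0, 0]
  ]
}}

```text
time_s: 16.45
ee_pos: [0.4807, -0.3327, 0.1495]
tool_rot: [0.946, -0.12, 0.298, 0.038]
wrist_force: [0.1, -0.3, -0.5]
finger_gap: 0.0317
finger_force: 60.0
```

```bash
cat >> h.py <<'E'
O=np.array([.52423,-.34562,.08426])
def st():
    s,p,r=pose(); e=RS.inv().apply(O-p)*1000
    print("tool-frame origin offset",e.round(1),"rot",(r.inv()*RS).as_rotvec().round(4),"F tool",r.inv().apply(s["wrist_force"]).round(1),"gap",s["finger_gap"],s["finger_force"])
E
python3 - <<'E'
from h import *
import pickle
st();s,p,r=pose()
w=arm.calibration("wrist");g=arm.grab_frame("wrist")[:,:,::-1];cv2.imwrite("pics/w9.png",g);pickle.dump(w,open("w9.pkl","wb"))
h=cv2.cvtColor(g,cv2.COLOR_BGR2HSV)
b=((h[...,1]<60)&(h[...,2]>100)).astype(np.uint8)
for q in((0,0,-.003),):
    u=proj(w,p+r.apply(q))[0];x,y=u.astype(int);k=np.zeros_like(b);k[y-45:y+45,x-35:x+35]=b[y-45:y+45,x-35:x+35]
    n,l,stt,ce=cv2.connectedComponentsWithStats(k);print("ball pred",u,[(stt[i].tolist(),ce[i].round(1).tolist()) for i in range(1,n) if stt[i,4]>150])
w4=pickle.load(open("w4.pkl","rb"));
E
```

```text
tool-frame origin offset [-0.2  1.5 79.5] rot [-0.0016  0.001   0.0025] F tool [-0.1  0.2  0.5] gap 0.031664783918729435 59.978442058709334
ball pred [277.6902925 296.0395047] [([262, 285, 31, 29, 710], [277.1, 299.0]), ([242, 303, 70, 38, 1745], [276.5, 326.6])]
```

Emit:
{"api": "send_rows", "payload": {
  "travel": [
    [-0.2, 1.5, 8],
    [0, 0, 10],
    [0, 0, 8],
    [0, 0, 0],
    [0, 0, 0],
    [0, 0, 0]
  ],
  "turn": [
    [0, 0, 0],
    [0, 0, 0],
    [0, 0, 0],
    [0, 0, 0],
    [0, 0, 0],
    [0, 0, 0]
  ]
}}

```text
time_s: 17.0
ee_pos: [0.494, -0.3391, 0.1283]
tool_rot: [0.946, -0.121, 0.298, 0.038]
wrist_force: [2.1, -0.2, 0.5]
finger_gap: 0.0316
finger_force: 60.0
```

Emit:
{"api": "send_rows", "payload": {
  "travel": [
    [0, 0, 2],
    [0, 0, 2],
    [0, 0, 2],
    [0, 0, 0],
    [0, 0, 0]
  ],
  "turn": [
    [0, 0, 0],
    [0, 0, 0],
    [0, 0, 0],
    [0, 0, 0],
    [0, 0, 0]
  ]
}}

```text
time_s: 17.42
ee_pos: [0.4985, -0.3401, 0.1249]
tool_rot: [0.946, -0.121, 0.3, 0.038]
wrist_force: [11.3, 1.5, 0.3]
finger_gap: 0.0319
finger_force: 60.1
```

```bash
python3 -c "
from h import *
st()"
```

```text
tool-frame origin offset [-1.8 -1.1 48.4] rot [-0.0007 -0.0028  0.    ] F tool [ 8.8 -4.3  5.9] gap 0.03190944802395273 60.081143841016456
```

Emit:
{"api": "send_rows", "payload": {
  "travel": [
    [1.2, -0.6, 0],
    [1.2, -0.5, 0],
    [0, 0, 0],
    [0, 0, 0]
  ],
  "turn": [
    [0, 0, 0],
    [0, 0, 0],
    [0, 0, 0],
    [0, 0, 0]
  ]
}}

```text
time_s: 17.75
ee_pos: [0.4991, -0.3397, 0.1248]
tool_rot: [0.946, -0.121, 0.298, 0.038]
wrist_force: [2.1, 0.7, 0.7]
finger_gap: 0.0316
finger_force: 60.6
```

```bash
python3 -c "
from h import *
st()"
```

```text
tool-frame origin offset [-2.1 -0.7 48. ] rot [0.0004 0.     0.0002] F tool [ 2.  -1.2  0.5] gap 0.03161409070671788 60.613615383554134
```

Emit:
{"api": "send_rows", "payload": {
  "travel": [
    [0.4, -0.2, 2],
    [0, 0, 2],
    [0, 0, 2],
    [0, 0, 0],
    [0, 0, 0]
  ],
  "turn": [
    [0, 0, 0],
    [0, 0, 0],
    [0, 0, 0],
    [0, 0, 0],
    [0, 0, 0]
  ]
}}

```text
time_s: 18.17
ee_pos: [0.5028, -0.3404, 0.1198]
tool_rot: [0.946, -0.121, 0.298, 0.038]
wrist_force: [0.6, 0.6, 1.6]
finger_gap: 0.0319
finger_force: 60.8
```

```bash
python3 -c "
from h import *
st()"
```

```text
tool-frame origin offset [-2.4 -0.3 41.8] rot [-0.      0.0003 -0.    ] F tool [ 1.3 -0.7 -1. ] gap 0.03185423879671909 60.76363369455066
```

Emit:
{"api": "send_rows", "payload": {
  "travel": [
    [0.2, 0, 2],
    [0, 0, 2],
    [0, 0, 2],
    [0, 0, 2],
    [0, 0, 0],
    [0, 0, 0]
  ],
  "turn": [
    [0, 0, 0],
    [0, 0, 0],
    [0, 0, 0],
    [0, 0, 0],
    [0, 0, 0],
    [0, 0, 0]
  ]
}}

```text
time_s: 18.67
ee_pos: [0.5067, -0.3415, 0.1157]
tool_rot: [0.946, -0.12, 0.298, 0.038]
wrist_force: [-38.5, 18.3, 40.5]
finger_gap: 0.0319
finger_force: 69.5
```

```bash
python3 -c "
from h import *
st()"
```

```text
tool-frame origin offset [-3.3 -0.4 36.1] rot [-0.0011  0.      0.0027] F tool [-11.1  -8.1 -57.1] gap 0.03194729212545272 69.47065040520101
```

Emit:
{"api": "send_rows", "payload": {
  "travel": [
    [0, 0, 1.5],
    [0, 0, 1],
    [0, 0, 0],
    [0, 0, 0]
  ],
  "turn": [
    [0, 0, 0],
    [0, 0, 0],
    [0, 0, 0],
    [0, 0, 0]
  ]
}}

```text
time_s: 19.0
ee_pos: [0.508, -0.3418, 0.1149]
tool_rot: [0.946, -0.119, 0.299, 0.038]
wrist_force: [-52.0, 24.7, 57.7]
finger_gap: 0.0316
finger_force: 75.8
```

```bash
python3 -c "
from h import *
st()"
```

```text
tool-frame origin offset [-4.  -0.4 34.7] rot [-0.0014 -0.0008  0.0039] F tool [-13.2 -11.  -79.7] gap 0.03162742512209106 75.7911473097721
```

Emit:
{"api": "send_rows", "payload": {
  "travel": [
    [-1, -0.8, -1.5],
    [-0.8, -0.6, -1.5],
    [0, 0, -0.7],
    [0, 0, 0],
    [0, 0, 0]
  ],
  "turn": [
    [0, 0, 0],
    [0, 0, 0],
    [0, 0, 0],
    [0, 0, 0],
    [0, 0, 0]
  ]
}}

```text
time_s: 19.42
ee_pos: [0.507, -0.3411, 0.1151]
tool_rot: [0.945, -0.121, 0.3, 0.04]
wrist_force: [7.8, -2.3, 2.6]
finger_gap: 0.0319
finger_force: 66.5
```

```bash
python3 - <<'E'
from h import *
import pickle
st();s,p,r=pose()
w=arm.calibration("wrist");g=arm.grab_frame("wrist")[:,:,::-1];cv2.imwrite("pics/w10.png",g);pickle.dump(w,open("w10.pkl","wb"))
w9=pickle.load(open("w9.pkl","rb"));g9=cv2.imread("pics/w9.png")
# image shift of the held head relative to the tool, before vs now
t=g9[270:345,245:312];m=cv2.matchTemplate(g[250:365,225:332],t,cv2.TM_CCOEFF_NORMED);_,v,_,l=cv2.minMaxLoc(m);print("template",v,l,"(20,20)=no shift")
h=cv2.cvtColor(g,cv2.COLOR_BGR2HSV);b=((h[...,1]<60)&(h[...,2]>100)).astype(np.uint8);k=np.zeros_like(b);k[250:340,243:313]=b[250:340,243:313]
n,l,q,ce=cv2.connectedComponentsWithStats(k);print([(q[i].tolist(),ce[i].round(1).tolist()) for i in range(1,n) if q[i,4]>150])
for z in(-.011,-.009,-.007,-.005): print(z,proj(w,p+r.apply([0,0,z+.008]))[0])
E
```

```text
tool-frame origin offset [-3.1  0.  35.5] rot [ 0.0026 -0.0032  0.0002] F tool [8.1 0.2 2.6] gap 0.031944983520645745 66.47089580530155
template 0.4167976379394531 (22, 33) (20,20)=no shift
[([261, 291, 32, 28, 719], [276.6, 304.3]), ([243, 320, 70, 20, 460], [281.0, 330.8])]
-0.011 [277.68884998 296.05401196]
-0.009 [277.68421688 293.6555784 ]
-0.007 [277.67970699 291.32093184]
-0.005 [277.67531547 289.04756101]
```

The push met a hard stop, but I can't tell "home" from "grip slipped". I'll release, retreat, and press on the ball with closed fingers, which both seats and measures the head.

Emit:
{"api": "send_rows", "payload": {
  "travel": [
    [0, 0, 0],
    [0, 0, 0],
    [0, 0, 0],
    [0, 0, 0],
    [0, 0, 0]
  ],
  "turn": [
    [0, 0, 0],
    [0, 0, 0],
    [0, 0, 0],
    [0, 0, 0],
    [0, 0, 0]
  ],
  "fingers": 0.65
}}

```text
time_s: 19.88
ee_pos: [0.5054, -0.3394, 0.1129]
tool_rot: [0.946, -0.121, 0.298, 0.038]
wrist_force: [0.5, -0.4, 0.1]
finger_gap: 0.0553
finger_force: 0.0
```

Emit:
{"api": "send_rows", "payload": {
  "travel": [
    [0, 0, -10],
    [0, 0, -20],
    [0, 0, -20],
    [0, 0, -20],
    [0, 0, 0],
    [0, 0, 0],
    [0, 0, 0]
  ],
  "turn": [
    [0, 0, 0],
    [0, 0, 0],
    [0, 0, 0],
    [0, 0, 0],
    [0, 0, 0],
    [0, 0, 0],
    [0, 0, 0]
  ]
}}

```text
time_s: 20.47
ee_pos: [0.4668, -0.3295, 0.1703]
tool_rot: [0.946, -0.121, 0.298, 0.038]
wrist_force: [-0.9, -0.4, -0.2]
finger_gap: 0.0556
finger_force: 0.0
```

```bash
python3 - <<'E'
from h import *
import pickle
st();s,p,r=pose()
w=arm.calibration("wrist");g=arm.grab_frame("wrist")[:,:,::-1];cv2.imwrite("pics/w11.png",g);pickle.dump(w,open("w11.pkl","wb"))
h=cv2.cvtColor(g,cv2.COLOR_BGR2HSV)
for m in(2.8,6,10): print("mouth",m,"ball",proj(w,O+(.003+.001*m+.031)*AX)[0].round(1),"top rim",proj(w,O+(.003+.001*m+.026)*AX)[0].round(1))
u=proj(w,O+.04*AX)[0].astype(int);y,x=np.mgrid[:420,:560];near=(abs(x-u[0])<40)&(abs(y-u[1])<40)
b=((h[...,1]<70)&(h[...,2]>100)&near).astype(np.uint8);n,l,q,ce=cv2.connectedComponentsWithStats(b);print("gray",[(q[i].tolist(),ce[i].round(1).tolist()) for i in range(1,n) if q[i,4]>30])
o=((h[...,1]>185)&(h[...,0]<24)&(h[...,0]>6)&(h[...,2]>110)&near).astype(np.uint8);n,l,q,ce=cv2.connectedComponentsWithStats(o);print("orange",[(q[i].tolist(),ce[i].round(1).tolist()) for i in range(1,n) if q[i,4]>30])
E
```

```text
tool-frame origin offset [ -0.5   1.1 104.7] rot [0.0002 0.0004 0.    ] F tool [-0.8  0.6 -0.3] gap 0.055557219090611766 0.0
mouth 2.8 ball [279.2 238.6] top rim [279.1 235.9]
mouth 6 ball [279.2 240.4] top rim [279.2 237.6]
mouth 10 ball [279.2 242.8] top rim [279.2 239.9]
gray [([252, 201, 55, 26, 450], [279.0, 208.8]), ([269, 229, 21, 20, 342], [279.1, 238.5]), ([291, 273, 28, 7, 109], [307.7, 277.0])]
orange [([254, 202, 50, 55, 1614], [278.6, 227.4])]
```

Ball centroid (279.1,238.5) fits the mouth-2.8 mm prediction. Press on the ball to confirm: close, centre, advance until the tip nears the expected ball top.

Emit:
{"api": "send_rows", "payload": {
  "travel": [
    [-0.5, 1.1, 0],
    [0, 0, 10],
    [0, 0, 10],
    [0, 0, 8],
    [0, 0, 8],
    [0, 0, 0],
    [0, 0, 0],
    [0, 0, 0]
  ],
  "turn": [
    [0, 0, 0],
    [0, 0, 0],
    [0, 0, 0],
    [0, 0, 0],
    [0, 0, 0],
    [0, 0, 0],
    [0, 0, 0],
    [0, 0, 0]
  ],
  "fingers": 0
}}

```text
time_s: 21.18
ee_pos: [0.4862, -0.3357, 0.141]
tool_rot: [0.946, -0.121, 0.298, 0.038]
wrist_force: [-0.1, 0.1, 0.1]
finger_gap: -0.0002
finger_force: 0.0
```

```bash
python3 -c "
from h import *
st()"
```

```text
tool-frame origin offset [-0.4  0.  69. ] rot [-0.0001  0.0004  0.0003] F tool [-0.1 -0.  -0.1] gap -0.00016274712970310888 0.0
```

Emit:
{"api": "send_rows", "payload": {
  "travel": [
    [0, 0, 1.5],
    [0, 0, 1.5],
    [0, 0, 0],
    [0, 0, 0]
  ],
  "turn": [
    [0, 0, 0],
    [0, 0, 0],
    [0, 0, 0],
    [0, 0, 0]
  ]
}}

```text
time_s: 21.52
ee_pos: [0.488, -0.3365, 0.1391]
tool_rot: [0.946, -0.121, 0.298, 0.039]
wrist_force: [-0.3, -0.1, -0.2]
finger_gap: 0.0001
finger_force: 0.7
```

Emit:
{"api": "send_rows", "payload": {
  "travel": [
    [0, 0, 1],
    [0, 0, 1],
    [0, 0, 0],
    [0, 0, 0]
  ],
  "turn": [
    [0, 0, 0],
    [0, 0, 0],
    [0, 0, 0],
    [0, 0, 0]
  ]
}}

```text
time_s: 21.85
ee_pos: [0.4888, -0.3369, 0.1388]
tool_rot: [0.946, -0.12, 0.299, 0.039]
wrist_force: [-19.2, 7.7, 19.4]
finger_gap: 0.0001
finger_force: 14.0
```

```bash
python3 -c "
from h import *
st()"
```

```text
tool-frame origin offset [-1.4 -0.5 65.5] rot [ 0.0006 -0.0009  0.0019] F tool [ -5.7  -2.5 -27.7] gap 0.00010003783044070117 13.960736989974976
```

Emit:
{"api": "send_rows", "payload": {
  "travel": [
    [-0.5, -0.3, 1],
    [0, 0, 0.7],
    [0, 0, 0],
    [0, 0, 0]
  ],
  "turn": [
    [0, 0, 0],
    [0, 0, 0],
    [0, 0, 0],
    [0, 0, 0]
  ]
}}

```text
time_s: 22.18
ee_pos: [0.4893, -0.3371, 0.1385]
tool_rot: [0.946, -0.12, 0.299, 0.039]
wrist_force: [-35.6, 15.3, 36.1]
finger_gap: 0.0001
finger_force: 26.1
```

```bash
python3 -c "
from h import *
st();s,p,r=pose()
print(s['moment'])"
```

```text
tool-frame origin offset [-1.6 -0.6 65.1] rot [ 0.0008 -0.0016  0.003 ] F tool [-10.6  -5.8 -51.5] gap 6.75672430160566e-05 26.06534242630005
[1.27903948 1.83670197 0.46917975]
```

Hard stop at 51 N. Cross-check: compare the visible white shoulder width (brown→white→cap edge) with the cap on (w2) and the head on now (w11), which have almost the same viewpoint.

```bash
python3 - <<'E'
import cv2,numpy as np
for f,us in(("w2raw",(273,276,279)),("w11",(276,279,282))):
    g=cv2.imread(f"pics/{f}.png");h=cv2.cvtColor(g,cv2.COLOR_BGR2HSV)
    for u in us: print(f,u,[(v,*g[v,u,::-1].tolist()) for v in range(176,208,1)] if u==us[1] else "")
from h import *
import pickle
for n in("w2","w11"):
    w=pickle.load(open(n+".pkl","rb"));U=RS.as_matrix()[:,0]
    print(n,[proj(w,O+(.001*a)*AX+.017*U)[0].round(1).tolist() for a in(2.8,5.8,8.8,13)],"bottle -20mm",proj(w,O-.02*AX+.023*U)[0].round(1), proj(w,O-.03*AX+.023*U)[0].round(1))
E
```

```text
w2raw 273 
w2raw 276 [(176, 234, 157, 83), (177, 255, 253, 126), (178, 254, 238, 115), (179, 253, 236, 115), (180, 254, 234, 110), (181, 255, 254, 121), (182, 204, 144, 86), (183, 153, 116, 100), (184, 83, 34, 21), (185, 92, 42, 21), (186, 92, 45, 26), (187, 88, 38, 18), (188, 75, 20, 0), (189, 241, 215, 194), (190, 254, 251, 247), (191, 254, 252, 249), (192, 255, 254, 252), (193, 255, 254, 253), (194, 255, 254, 253), (195, 255, 254, 253), (196, 255, 254, 253), (197, 255, 254, 253), (198, 255, 254, 253), (199, 255, 254, 254), (200, 255, 255, 255), (201, 255, 255, 255), (202, 172, 155, 147), (203, 12, 10, 14), (204, 19, 16, 19), (205, 21, 22, 21), (206, 30, 27, 29), (207, 25, 21, 24)]
w2raw 279 
w11 276 
w11 279 [(176, 255, 249, 122), (177, 253, 237, 112), (178, 252, 235, 114), (179, 254, 233, 106), (180, 255, 253, 121), (181, 198, 148, 113), (182, 96, 50, 36), (183, 86, 36, 18), (184, 89, 39, 21), (185, 87, 39, 20), (186, 84, 34, 15), (187, 123, 69, 42), (188, 255, 255, 255), (189, 255, 251, 248), (190, 254, 253, 250), (191, 255, 254, 254), (192, 255, 254, 252), (193, 255, 254, 252), (194, 255, 254, 253), (195, 255, 254, 253), (196, 255, 254, 253), (197, 255, 254, 253), (198, 255, 254, 253), (199, 255, 254, 253), (200, 255, 255, 255), (201, 255, 255, 255), (202, 246, 131, 57), (203, 242, 114, 28), (204, 243, 125, 42), (205, 241, 120, 42), (206, 239, 118, 40), (207, 239, 122, 44)]
w11 282 
w2 [[274.9, 202.9], [274.9, 203.9], [274.9, 205.0], [274.9, 206.5]] bottle -20mm [274.8 188.8] [274.8 186.3]
w11 [[279.0, 201.7], [279.0, 202.8], [279.0, 203.8], [279.0, 205.4]] bottle -20mm [278.8 187.7] [278.8 185.2]
```

Shoulder width 14.1 px vs 13.6 px with the cap home: about 1 mm, far from the detent zone (≥5 mm, 1.8 px), so the head is home. Retreat, recheck and hand in.

Emit:
{"api": "send_rows", "payload": {
  "travel": [
    [0.5, 0.3, -5],
    [0, 0, -12],
    [0, 0, -12],
    [0, 0, -10],
    [0, 0, 0],
    [0, 0, 0],
    [0, 0, 0]
  ],
  "turn": [
    [0, 0, 0],
    [0, 0, 0],
    [0, 0, 0],
    [0, 0, 0],
    [0, 0, 0],
    [0, 0, 0],
    [0, 0, 0]
  ]
}}

```text
time_s: 22.77
ee_pos: [0.4683, -0.331, 0.1671]
tool_rot: [0.946, -0.121, 0.298, 0.038]
wrist_force: [-0.6, -0.8, -0.6]
finger_gap: -0.0
finger_force: 0.0
```

```bash
python3 - <<'E'
from h import *
st();g=arm.grab_frame("wrist")[:,:,::-1];cv2.imwrite("pics/w12.png",g)
for u in (275,276,277,278,279): print([(v,*g[v,u,::-1].tolist()) for v in [*range(185,190),*range(200,204)]])
h=cv2.cvtColor(g,cv2.COLOR_BGR2HSV);y,x=np.mgrid[:420,:560];b=((h[...,1]<70)&(h[...,2]>100)&(abs(x-278)<20)&(abs(y-238)<20)).astype(np.uint8)
n,l,q,ce=cv2.connectedComponentsWithStats(b);print([(q[i].tolist(),ce[i].round(1).tolist()) for i in range(1,n) if q[i,4]>30])
E
```

```text
tool-frame origin offset [-1.000e-01  0.000e+00  1.011e+02] rot [0.0001 0.0004 0.0002] F tool [-0.7  0.9  0.2] gap -3.850955842822176e-05 0.0
[(185, 79, 36, 24), (186, 78, 39, 22), (187, 64, 23, 5), (188, 88, 33, 12), (189, 242, 233, 226), (200, 253, 251, 248), (201, 253, 254, 254), (202, 255, 255, 255), (203, 240, 113, 42)]
[(185, 78, 36, 20), (186, 78, 37, 19), (187, 61, 19, 3), (188, 140, 94, 73), (189, 242, 233, 226), (200, 253, 250, 247), (201, 254, 255, 254), (202, 255, 255, 255), (203, 240, 114, 48)]
[(185, 78, 36, 21), (186, 77, 34, 18), (187, 61, 18, 0), (188, 178, 136, 111), (189, 243, 236, 228), (200, 253, 250, 247), (201, 254, 255, 255), (202, 255, 255, 255), (203, 233, 109, 50)]
[(185, 79, 36, 23), (186, 76, 36, 18), (187, 57, 14, 0), (188, 161, 118, 92), (189, 242, 230, 222), (200, 253, 251, 248), (201, 254, 254, 254), (202, 255, 255, 255), (203, 228, 101, 41)]
[(185, 75, 34, 17), (186, 78, 40, 19), (187, 68, 21, 7), (188, 125, 75, 46), (189, 241, 229, 220), (200, 253, 251, 248), (201, 253, 254, 253), (202, 255, 255, 255), (203, 231, 124, 62)]
[([267, 230, 22, 21, 360], [277.4, 240.2])]
```

```bash
python3 -c "
from plant import arm
print(arm.sign_off())"
```

```text
the job is handed in; nothing more can be done
None
```

The job is handed in. The travel cap is standing in the rest, and the roll-on head is on the bottle neck. The head appears fully home: it met a hard stop under a 51 N push and sits within about 1–2 mm of where the cap did. The sign-off did not return a verdict.

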